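# Reassemble the classroom vegetable shredder

### The job

Put the washed vegetable shredder back together: set every grater insert, boss up, into a socket of its own on the carrier and snap each one fully home by pressing straight down on it with the food pusher (not with the fingers), then stand the pusher back on its coaster. After that flick the crank peg with the empty hand so that the carrier runs on by itself for a moment, to see that it turns freely. Also stand every blade plate from the drainer on edge in a slot of the wooden rack, each centred along the slot and down on its floor, and leave the other things on the table where they are.

Things in the scene. Friction and masses are not known exactly. Their poses are not given: they have to be found in the camera images.
- insert1: one of up to three identical snap-in grater inserts (two or three are present): a steel disc 52 mm in diameter and 8 mm thick with a white round grip boss on top, 26 mm in diameter and 16 mm high (24 mm in all); 40 g. At the start it lies flat on the table, boss up. Origin: centre of its underside, z up through the boss. None while absent or held
- insert2: another insert like insert1. Lowered into a socket, an insert comes to rest on the catches, loosely guided by the wall, its underside about 15 mm above the socket floor. Pressed straight down on the boss with 8 to 15 N it snaps past them; home, its underside is on the floor (within 1 mm), its boss top 24 mm above it, and the catches hold it
- insert3: another insert like insert1
- socket1 (a point): centre of the floor of one of three identical round sockets on the carrier, z up, about 38 mm above the table. A grey ring 55 mm inside, 63 mm outside, wall rising 21 mm above the floor, with three small sprung catches. Centres lie 65 mm from the carrier's axis, 120 degrees apart, and turn with it. Any insert fits any socket in any yaw; a socket may stay empty
- socket2 (a point): second socket, like socket1
- socket3 (a point): third socket, like socket1
- crank_top (a point): centre of the top of the carrier's crank peg: a black upright round peg 14 mm in diameter rising 50 mm above the socket floors (29 mm above the socket walls, 26 mm above the bosses of inserts that are home), 88 mm from the carrier's axis, midway between socket1 and socket2
- carrier (a joint): rotation of the shredder's carrier in rad, counter-clockwise from above positive, without limit: an aluminium disc 210 mm in diameter that turns freely about an upright axis (almost no friction: flicked to 3 rad/s it coasts for a second or more). It carries the sockets and the crank peg
- shredder: the shredder's fixed round white base, on the table under the carrier; origin on the table, on the carrier's upright axis. The shredder is about 90 mm tall with its peg
- pusher: the food pusher, standing upright on its coaster at the start; 106 mm tall from table to top with the coaster. Origin: centre of its flat foot's underside, z up. Round foot 36 mm in diameter, 0 to 14 mm; round shaft 22 mm in diameter, 14 to 50 mm; round collar 40 mm in diameter, 50 to 56 mm; square wooden handle 24 x 24 mm (sides along its x and y), 56 to 100 mm; 120 g
- coaster: round cork coaster 68 mm in diameter and 6 mm thick, fixed on the table: the pusher's place. Origin: centre of its underside
- plate1: one of up to three identical flat steel blade plates (two or three are present), 90 mm wide (x) by 5 mm thick (y) by 85 mm high (z), with a white strip along its upper edge; 120 g. It starts standing on edge in a slot of the drainer. Origin: centre of its lower edge, z up the plate, y its normal. None while absent or held
- plate2: another blade plate like plate1
- plate3: another blade plate like plate1
- rack: wooden storage rack with three slots, fixed on the table: 100 mm (x) by 130 mm (y), 31 mm high. The slots run the whole length along its x axis at y = -40, 0 and +40 mm; each is 10 mm wide, its floor 6 mm above the table, open above and at both ends. Origin: centre of its underside
- drainer: grey plastic draining rack with three slots, fixed on the table: 100 mm (x) by 130 mm (y), 31 mm high. Slots along its x axis at y = -40, 0 and +40 mm, 10 mm wide, floor 6 mm above the table. Origin: centre of its underside. It may stand where the storage rack stands in another run
- spoon: bystander: a spoon lying on the table in front of the robot
- mug: bystander: a white mug, 76 mm in diameter, 90 mm high
- jar: bystander: a jar, 54 mm in diameter, 75 mm high
- spatula: bystander: a spatula lying on the table
- dish: bystander: a shallow steel dish, 170 mm in diameter
- sponge: bystander: a sponge, 90 x 60 x 30 mm

How it is judged:
By the outcome, as a careful person would: the job done as asked, in the order asked, and still so for the second after the job is handed in, with the robot touching nothing.
Of insert1, insert2, insert3 only 2 to 3 are there at a start; the rules pass over those that are not, and their reading is None.
Of plate1, plate2, plate3 only 2 to 3 are there at a start; the rules pass over those that are not, and their reading is None.
At some moment in a run one of insert1, insert2, insert3 may be knocked a few centimetres aside while the robot is not near it.
It also fails if it takes over 210 s, if anything falls off the work surface, if the arm or the gripper's body presses on something with over 40 N, if the wrist force passes 120 N, or if a joint passes its speed limit or range.

### The arm

A 6-joint arm with a two-finger parallel gripper is mounted at the origin on the work surface. World frame = base frame: x ahead of the robot, y to its left, z up, the work surface at z = 0. Lengths are in m, angles in rad, forces in N, time in s.
With the tool pointing down it reaches from about 0.35 to 0.775 m from the base axis. Payload 7.3 kg.
Tool frame: the origin (TCP) lies between the finger pads; the fingertips stand 25 mm ahead of it and the grasp point (between the pads) lies 6 mm ahead of it; y points along the fingers, z is the direction in which the jaws open and shut, and the axes are right-handed (so a half turn about y gives the same grasp; the last joint's range is limited). The gripper opens to 92 mm and grips with 3 to 60 N. Pads are 19 mm wide; open, the fingers measure 130 mm over their backs; the gripper's body (75 mm by 190 mm) begins 47 mm behind the grasp point.
Start: joints at [-1.296, 0.342, 1.524, -0, 1.275, -0.146], TCP at [0.214, -0.479, 0.252] pointing down, gripper open.
Joint ranges: [-2.53, 2.53], [-0.77, 2.02], [0.04, 2.7], [-1, 4.14], [0.28, 2.66], [-3.11, 3.11]. Speed limits (rad/s): [2.57, 2.57, 3.14, 3.14, 3.14, 3.14].

### API

Orientations are given as [roll, pitch, yaw] about the fixed x, y, z axes, in that order (R = Rz(yaw) Ry(pitch) Rx(roll)).
In Python, from cell import sensors, read_camera, hand_in gives the robot as it stands. The module is installed in compiled form; this text tells all that it offers.
- The arm moves only by the tool send_rows, never from a script. Its argument "motion" is a list that holds one entry, the list of rows, each a list of 4 numbers: the shift along the tool's x, y, z in m, then the turn about the tool's y in degrees. In form: [[[tx, ty, tz, twist], ...]]. A call has 1 to 8 rows; each row is the pose to reach, as a shift and turn from the pose measured when the call began, along the tool's axes at that moment; what a row does not reach only later rows make up. A row lasts 1/10 s, in which the tool goes at most 50 mm and 8.59 degrees, less where a joint would pass 70% of its speed; a pose out of reach is approached as far as the arm can. A call with a gripper value outside its range is refused whole. "gripper" is the opening, from 0 (shut) to 1 (fully open), set as the call begins (left out, the last holds). The fingers move at their own pace and stop on an object; "grip_force" is the grip in N (left out, the last holds). Time passes only in rows, so rows that repeat a pose let the fingers close. It gives the time, the measured TCP pose, the force and the opening at its end, in the units of the state.
- sensors.observe(): the state, without advancing time (a new reading comes with each control period).
- read_camera(name): name is "side" or "top"; returns a dict with "frame" (480x640x3 uint8, red, green, blue), "fx", "fy", "cx", "cy" (pixels), "distortion" ([k1, k2, p1, p2, k3] as OpenCV has them; the pictures are not rectified), "extrinsics" (4x4, takes a point from world to camera coordinates). Camera axes: x right, y up, looking along -z (the intrinsics and any distortion apply to the point x, -y, -z); pixel columns grow to the right and rows downward; lengths in m; the calibration is good to about 2 mm. A picture is of the moment at which its call begins. There is no depth.
- hand_in(): hands the job in, once; it reports no verdict.
The state is a dict: "time": time; "qpos": joint angles; "qvel": joint speeds; "joint_efforts": joint torques, N m; "tool_pos": TCP position; "tool_rot": TCP orientation; "contact_force": force on the tool from outside, world axes, zero at the start; "torque": the same for the moment, N m; "opening": finger opening in m.
Only numpy, scipy, OpenCV 4.12 (cv2) and the standard library are available. Lean on these libraries where they do the work, as an engineer would, in place of code of your own. Each camera call takes 0.05 s, during which the arm holds its last target.

## Working session

There is one attempt and no reset: what is moved stays moved. The work goes in short steps, Python scripts to look and compute and a tool call to move; the robot and the scene stay as the last step left them, time stands still between calls to the robot, and variables do not carry over. Pictures are saved under pics/ and viewed, and the job is handed in when it is done.

Besides the shell and the picture viewer there is one more tool, called as name([rows], argument=value, ...), one row to a line, values as JSON. send_rows: Moves the arm, as the interface text tells. Its arguments: {"type":"object","properties":{"motion":{"type":"array"},"gripper":{"type":"number"},"grip_force":{"type":"number"}},"required":["motion"]}

```bash
mkdir -p pics; ls
python3 - <<'E'
from cell import sensors, read_camera
import cv2,numpy as np
s=sensors.observe()
print(s)
for n in ("side","top"):
    c=read_camera(n)
    print(n,c["fx"],c["fy"],c["cx"],c["cy"],c["distortion"]);print(np.round(c["extrinsics"],4).tolist())
    cv2.imwrite(f"pics/{n}0.png",c["frame"][:,:,::-1])
E
```

```text
pics
{'time': 0.0, 'qpos': array([-1.29601968e+00,  3.42746257e-01,  1.52501481e+00, -2.08030427e-05,
        1.27536204e+00, -1.46032218e-01]), 'qvel': array([ 0.00143955, -0.00099582,  0.00062078, -0.00074352, -0.00022243,
       -0.00175592]), 'joint_efforts': array([-8.98179969e-04, -4.31244171e+01, -2.44213843e+01,  7.16858706e-02,
        5.60895901e-02, -1.16764741e-04]), 'tool_pos': array([ 0.21436325, -0.47885039,  0.25103347]), 'tool_rot': array([-1.57231339e+00,  2.03021867e-04, -2.72077787e+00]), 'contact_force': array([ 0.22433368, -0.31782809, -0.48322357]), 'torque': array([-0.00899289,  0.03408618,  0.02849027]), 'opening': 0.09161621007662268}
side 549.1671310047218 549.1671310047218 315.48188010393466 242.19430082340696 [-0.15502025  0.          0.          0.          0.        ]
[[-0.8328, -0.5534, -0.0157, 0.4196], [0.3991, -0.6197, 0.6758, -0.2975], [-0.3837, 0.5565, 0.7369, -0.9847], [0.0, 0.0, 0.0, 1.0]]
top 563.3193101621773 563.3193101621773 326.64407062698183 238.8504253127665 [-0.12677684  0.          0.          0.          0.        ]
[[-0.0028, -1.0, -0.0005, -0.0363], [0.995, -0.0029, 0.0999, -0.5631], [-0.0999, -0.0002, 0.995, -1.3545], [0.0, 0.0, 0.0, 1.0]]
```

The top view shows three inserts at about (202,231), (165,274) and (207,307), and the carrier centred at (313,239). The drainer is at (405,215) and seems to hold two plates. The pusher is at (377,295) and the rack at (454,289). Next I'll enlarge the drainer, carrier and pusher.

```bash
cat > h.py <<'E'
import numpy as np, cv2
from cell import sensors, read_camera
def K(c): return np.array([[c["fx"],0,c["cx"]],[0,c["fy"],c["cy"]],[0,0,1.]])
def p2w(c,uv,z):
    d=np.array(c["distortion"],float)
    n=cv2.undistortPoints(np.array(uv,float).reshape(-1,1,2),K(c),d).reshape(-1,2)
    E=np.array(c["extrinsics"]);R=E[:3,:3];t=E[:3,3];o=-R.T@t
    out=[]
    for i,(x,y) in enumerate(n):
        r=R.T@np.array([x,-y,-1.]); zz=z[i] if np.ndim(z) else z
        out.append(o+r*(zz-o[2])/r[2])
    return np.array(out)
def w2p(c,P):
    P=np.array(P,float).reshape(-1,3);E=np.array(c["extrinsics"])
    q=P@E[:3,:3].T+E[:3,3]; q=q*[1,-1,-1]
    return cv2.projectPoints(q.reshape(-1,1,3),np.zeros(3),np.zeros(3),K(c),np.array(c["distortion"],float))[0].reshape(-1,2)
def crop(c,name,u0,v0,w,h,s):
    f=c["frame"][v0:v0+h,u0:u0+w,::-1]
    f=cv2.resize(f,None,fx=s,fy=s,interpolation=cv2.INTER_CUBIC)
    for k in range(0,w,10):
        cv2.line(f,(k*s,0),(k*s,8 if k%50 else 14),(0,0,255),1)
        if k%20==0: cv2.putText(f,str(u0+k),(k*s,24),0,.4,(0,0,255),1)
    for k in range(0,h,10):
        cv2.line(f,(0,k*s),(8,k*s),(0,0,255),1)
        if k%20==0: cv2.putText(f,str(v0+k),(10,k*s+4),0,.4,(0,0,255),1)
    cv2.imwrite(name,f)
def tri(ct,uvt,cs,uvs):
    # triangulate from top+side
    from scipy.optimize import least_squares
    f=lambda X: np.r_[w2p(ct,X)[0]-uvt,w2p(cs,X)[0]-uvs]
    r=least_squares(f,[.5,0,.05]); return r.x,np.abs(r.fun).max()
def rot(rpy):
    from scipy.spatial.transform import Rotation as Ro
    return Ro.from_euler('xyz',rpy).as_matrix()
def move(target,yaw_dir=None,grasp=False):
    """tool-frame shift to put TCP at world target"""
    s=sensors.observe();R=rot(s["tool_rot"])
    return R.T@(np.array(target)-s["tool_pos"])
E
python3 - <<'E'
from h import *
c=read_camera("top");np.save
crop(c,"pics/t1.png",360,180,130,130,6)
crop(c,"pics/t2.png",260,185,105,100,7)
c=read_camera("side")
crop(c,"pics/s1.png",290,150,160,120,5)
crop(c,"pics/s2.png",235,220,120,85,6)
print(rot(sensors.observe()["tool_rot"]).round(3))
E
```

```text
[[-0.913 -0.     0.409]
 [-0.409  0.001 -0.913]
 [-0.    -1.    -0.001]]
```

Run:
```python
from h import *
c=read_camera("top");cs=read_camera("side")
E=np.array(c["extrinsics"]);print("cam",(-E[:3,:3].T@E[:3,3]).round(3));E=np.array(cs["extrinsics"]);print("cam",(-E[:3,:3].T@E[:3,3]).round(3))
S=p2w(c,[(313.6,212.1),(289.3,251.1),(335.3,252.1)],.059);print("sockets",S.round(4),"mean",S.mean(0).round(4))
m=S.mean(0); print([np.linalg.norm(s-m).round(4) for s in S],np.degrees(np.arctan2(*(S-m)[:,1::-1].T[::1])).round(1))
print("hub",p2w(c,[(312.5,239)],.04).round(4))
for n,u in dict(i1=(202,231),i2=(165,274),i3=(207,307)).items(): print(n,p2w(c,[u],.012).round(4))
print("pusher top",p2w(c,[(378.5,294.5)],.106).round(4), "coaster",p2w(c,[(377,296.5)],.006).round(4))
def q(a,b): return (360+a/6,180+b/6)
print("drainer top corners",p2w(c,[q(108,102),q(120,341),q(432,85),q(437,325)],.031).round(4))
print("plates ends far, near at .091",p2w(c,[q(290,65),q(302,290),q(393,90),q(403,318)],.091).round(4))
def r(a,b): return (290+a/5,150+b/5)
print("side plates",p2w(cs,[r(97,100),r(262,152),r(163,55),r(327,118)],.091).round(4))
for a,b in [(100,1),(1,1)]: pass
crop(c,"pics/t3.png",415,255,80,65,9)
crop(c,"pics/t4.png",150,215,80,110,6)
```

```text
cam [ 0.425 -0.038  1.404]
cam [0.09  0.596 0.933]
sockets [[ 0.6248 -0.0067  0.059 ]
 [ 0.5307  0.0516  0.059 ]
 [ 0.528  -0.0586  0.059 ]] mean [ 0.5612 -0.0045  0.059 ]
[np.float64(0.0637), np.float64(0.0639), np.float64(0.0634)] [  -1.9  118.5 -121.6]
hub [[ 0.5616 -0.0035  0.04  ]]
i1 [[0.5853 0.274  0.012 ]]
i2 [[0.4776 0.3658 0.012 ]]
i3 [[0.3961 0.2584 0.012 ]]
pusher top [[ 0.4263 -0.1567  0.106 ]] coaster [[ 0.4215 -0.1621  0.006 ]]
drainer top corners [[ 0.6663 -0.1652  0.031 ]
 [ 0.5673 -0.1688  0.031 ]
 [ 0.6734 -0.2997  0.031 ]
 [ 0.5736 -0.2994  0.031 ]]
plates ends far, near at .091 [[ 0.6706 -0.2319  0.091 ]
 [ 0.581  -0.235   0.091 ]
 [ 0.6606 -0.2727  0.091 ]
 [ 0.5699 -0.2746  0.091 ]]
side plates [[ 0.6698 -0.2262  0.091 ]
 [ 0.5841 -0.2365  0.091 ]
 [ 0.6618 -0.2713  0.091 ]
 [ 0.5711 -0.2737  0.091 ]]
```

```bash
cat > ov.py <<'E'
from h import *
def circ(x,y,z,r,n=48):
    t=np.linspace(0,2*np.pi,n);return np.c_[x+r*np.cos(t),y+r*np.sin(t),np.full(n,z)]
def overlay(c,curves,name,u0,v0,w,h,s):
    f=cv2.resize(c["frame"][v0:v0+h,u0:u0+w,::-1],None,fx=s,fy=s,interpolation=cv2.INTER_CUBIC)
    cols=[(0,0,255),(0,255,0),(255,0,0),(0,255,255),(255,0,255)]
    for i,P in enumerate(curves):
        p=((w2p(c,P)-[u0,v0]+.5)*s).round().astype(int)
        cv2.polylines(f,[p.reshape(-1,1,2)],False,cols[i%5],1)
    cv2.imwrite(name,f)
def carrier(cx,cy,phi):
    L=[circ(cx,cy,.038,.105)]
    for k in range(3):
        a=np.radians(phi+120*k);x,y=cx+.065*np.cos(a),cy+.065*np.sin(a)
        L+=[circ(x,y,.059,.0315),circ(x,y,.059,.0275)]
    a=np.radians(phi+60);L.append(circ(cx+.088*np.cos(a),cy+.088*np.sin(a),.088,.007));return L
def rect(cx,cy,yaw,z,lx,ly):
    a=np.radians(yaw);R=np.array([[np.cos(a),-np.sin(a)],[np.sin(a),np.cos(a)]])
    p=np.array([(-lx,-ly),(lx,-ly),(lx,ly),(-lx,ly),(-lx,-ly)])/2@R.T+[cx,cy]
    return np.c_[p,np.full(5,z)]
E
python3 - <<'E'
from ov import *
ct=read_camera("top");cs=read_camera("side")
C=carrier(.5612,-.0045,-1.7)
overlay(ct,C,"pics/o1.png",260,185,105,100,7);overlay(cs,C,"pics/o2.png",235,220,120,90,6)
def q(a,b): return (415+a/9,255+b/9)
k=p2w(ct,[q(105,135),q(117,500),q(590,122),q(604,487)],.031);print("rack",k.round(4),k.mean(0).round(4))
print("rack slots",p2w(ct,[q(208,133),q(222,495),q(353,130),q(371,490),q(496,126),q(512,487)],.031).round(4))
print("bosses",p2w(ct,[(198.8,230.8),(162.5,273.8),(204.2,308.3)],.024).round(4))
crop(ct,"pics/t5.png",355,275,45,40,15);crop(cs,"pics/s5.png",362,212,50,65,10)
crop(cs,"pics/s6.png",180,340,130,110,6)
E
```

```text
rack [[ 0.4854 -0.2824  0.031 ]
 [ 0.3867 -0.2841  0.031 ]
 [ 0.4882 -0.4165  0.031 ]
 [ 0.3888 -0.418   0.031 ]] [ 0.4373 -0.3502  0.031 ]
rack slots [[ 0.4858 -0.3107  0.031 ]
 [ 0.3877 -0.3127  0.031 ]
 [ 0.4864 -0.3506  0.031 ]
 [ 0.3887 -0.3536  0.031 ]
 [ 0.4872 -0.3903  0.031 ]
 [ 0.3891 -0.3925  0.031 ]]
bosses [[0.5844 0.2794 0.024 ]
 [0.4776 0.3686 0.024 ]
 [0.3932 0.2627 0.024 ]]
```

```bash
cat > plan.py <<'E'
import sys
from h import *
def plan(targets):
    s=sensors.observe();R=rot(s["tool_rot"]);p=s["tool_pos"]
    yaw=np.degrees(np.arctan2(R[1,2],R[0,2]))
    print("t%.2f pos"%s["time"],p.round(4),"jawyaw %.1f"%yaw,"q",s["qpos"].round(2),"F",s["contact_force"].round(1),"open %.4f"%s["opening"], "down",R[:,1].round(3))
    for x,y,z,j in targets:
        t=R.T@(np.array([x,y,z])-p)
        dy=None
        if j is not None:
            d=(j-yaw+90)%180-90 if abs(j)<1000 else 0
            dy=-d
        print((x,y,z,j),"->",t.round(4),"twist",None if dy is None else round(dy,1),"dist %.3f"%np.linalg.norm(t))
if __name__=="__main__":
    plan([tuple(None if a=="n" else float(a) for a in g.split(",")) for g in sys.argv[1:]])
E
python3 plan.py .45,-.1,.2,n .3932,.2627,.12,38
```

```text
t0.40 pos [ 0.2145 -0.4792  0.2516] jawyaw -65.9 q [-1.3   0.34  1.52 -0.    1.28 -0.15] F [ 0.1  0.  -0.2] open 0.0916 down [-0.  0. -1.]
(0.45, -0.1, 0.2, None) -> [-0.3699  0.0517 -0.2499] twist None dist 0.449
(0.3932, 0.2627, 0.12, 38.0) -> [-0.4662  0.1317 -0.6041] twist 76.1 dist 0.774
```

send_rows([
  [[-0.37,0.02,-0.25,-68],[-0.37,0.02,-0.25,-68],[-0.37,0.02,-0.25,-68],[-0.37,0.02,-0.25,-68],[-0.37,0.02,-0.25,-68],[-0.37,0.02,-0.25,-68],[-0.37,0.02,-0.25,-68],[-0.37,0.02,-0.25,-68]],
], gripper=0.55, grip_force=30)

```text
time: 1.2
tool_pos: [0.426, -0.1379, 0.234]
tool_rot: [-1.57, -0.0, -1.528]
contact_force: [0.4, -0.6, 0.1]
opening: 0.0505
```

```bash
python3 plan.py .3932,.2627,.12,38
python3 - <<'E'
from h import *
cs=read_camera("side")
# boss tops in side: crop s6 /6 + (180,340)
print(p2w(cs,[(180+120/6-.5,340+107/6-.5),(180+195/6-.5,340+502/6-.5),(180+635/6-.5,340+372/6-.5)],.024).round(4))
E
```

```text
t1.20 pos [ 0.426  -0.1379  0.234 ] jawyaw 2.4 q [-0.48  0.22  1.75  0.    1.17 -0.53] F [ 0.4 -0.6  0.1] open 0.0505 down [ 0.001 -0.    -1.   ]
(0.3932, 0.2627, 0.12, 38.0) -> [-0.4017  0.1139 -0.0158] twist -35.6 dist 0.418
[[0.585  0.2785 0.024 ]
 [0.4776 0.3684 0.024 ]
 [0.3944 0.2618 0.024 ]]
```

send_rows([
  [[-0.4,0.07,-0.015,-35.5],[-0.4,0.07,-0.015,-35.5],[-0.4,0.07,-0.015,-35.5],[-0.4,0.07,-0.015,-35.5],[-0.4,0.07,-0.015,-35.5],[-0.4,0.07,-0.015,-35.5],[-0.4,0.07,-0.015,-35.5],[-0.4,0.11,-0.015,-35.5]],
])

```text
time: 2.05
tool_pos: [0.3956, 0.2465, 0.1462]
tool_rot: [-1.56, -0.0, -0.896]
contact_force: [1.4, -0.3, -1.0]
opening: 0.0506
```

```bash
python3 plan.py .3938,.2622,.036,38
python3 - <<'E'
from h import *
cs=read_camera("side");crop(cs,"pics/a1.png",180,300,160,140,5)
E
```

```text
t2.05 pos [0.3956 0.2465 0.1462] jawyaw 38.7 q [ 0.39  0.35  1.84  0.    0.94 -0.29] F [ 1.4 -0.3 -1. ] open 0.0506 down [ 0.009  0.007 -1.   ]
(0.3938, 0.2622, 0.036, 38.0) -> [-0.0134  0.1103  0.0072] twist 0.7 dist 0.111
```

send_rows([
  [[-0.013,0.05,0.007,0.7],[-0.013,0.08,0.007,0.7],[-0.0135,0.09,0.007,0.7],[-0.0135,0.105,0.007,0.7],[-0.0135,0.11,0.007,0.7],[-0.0135,0.11,0.007,0.7]],
])

```text
time: 2.7
tool_pos: [0.3913, 0.2656, 0.0323]
tool_rot: [-1.563, 0.004, -0.908]
contact_force: [-1.4, 2.6, 7.4]
opening: 0.0507
```

```bash
python3 plan.py .3938,.2622,.036,38
python3 - <<'E'
from h import *
cs=read_camera("side");crop(cs,"pics/a2.png",220,320,130,110,6)
E
```

```text
t2.70 pos [0.3913 0.2656 0.0323] jawyaw 38.0 q [ 0.43  0.56  1.92  0.01  0.66 -0.24] F [-1.4  2.6  7.4] open 0.0507 down [ 0.004  0.008 -1.   ]
(0.3938, 0.2622, 0.036, 38.0) -> [ 0.0042 -0.0037 -0.0001] twist -0.0 dist 0.006
```

send_rows([
  [[0.004,-0.005,0,0],[0.004,-0.005,0,0],[0.004,-0.005,0,0]],
])

```text
time: 3.05
tool_pos: [0.3939, 0.2619, 0.0382]
tool_rot: [-1.562, 0.004, -0.909]
contact_force: [-0.4, -0.2, 0.2]
opening: 0.0503
```

```bash
python3 plan.py .3938,.2622,.036,38
```

```text
t3.05 pos [0.3939 0.2619 0.0382] jawyaw 37.9 q [ 0.42  0.54  1.92  0.01  0.67 -0.25] F [-0.4 -0.2  0.2] open 0.0503 down [ 0.004  0.008 -1.   ]
(0.3938, 0.2622, 0.036, 38.0) -> [-0.0003  0.0022  0.0001] twist -0.1 dist 0.002
```

send_rows([
  [[0,0.002,0,0],[0,0.002,0,0],[0,0.002,0,0],[0,0.002,0,0],[0,0.002,0,0],[0,0.002,0,0]],
], gripper=0.1, grip_force=30)

```text
time: 3.65
tool_pos: [0.3939, 0.2619, 0.0361]
tool_rot: [-1.563, 0.004, -0.908]
contact_force: [-0.5, 1.0, -0.1]
opening: 0.025
```

```bash
python3 plan.py .3938,.2622,.036,38
```

```text
t3.65 pos [0.3939 0.2619 0.0361] jawyaw 37.9 q [ 0.42  0.55  1.92  0.01  0.67 -0.25] F [-0.5  1.  -0.1] open 0.0250 down [ 0.004  0.008 -1.   ]
(0.3938, 0.2622, 0.036, 38.0) -> [-0.0002  0.0001  0.0001] twist -0.1 dist 0.000
```

```bash
python3 plan.py .3939,.2619,.13,38 .5304,.054,.13,38
```

```text
t3.65 pos [0.3939 0.2619 0.0361] jawyaw 37.9 q [ 0.42  0.55  1.92  0.01  0.67 -0.25] F [-0.5  1.  -0.1] open 0.0250 down [ 0.004  0.008 -1.   ]
(0.3939, 0.2619, 0.13, 38.0) -> [-0.0003 -0.0939  0.0008] twist -0.1 dist 0.094
(0.5304, 0.054, 0.13, 38.0) -> [ 0.2476 -0.095  -0.0194] twist -0.1 dist 0.266
```

send_rows([
  [[0,-0.05,0,0],[0.02,-0.095,0,0],[0.07,-0.095,-0.005,0],[0.12,-0.095,-0.01,0],[0.17,-0.095,-0.015,0],[0.22,-0.095,-0.019,0],[0.2475,-0.095,-0.0195,0],[0.2475,-0.095,-0.0195,0]],
])

```text
time: 4.45
tool_pos: [0.5324, 0.0508, 0.1299]
tool_rot: [-1.562, 0.002, -0.913]
contact_force: [0.4, 0.8, -0.8]
opening: 0.0249
```

send_rows([
  [[0,0,0,0],[0,0,0,0]],
])

```text
time: 4.65
tool_pos: [0.5318, 0.0514, 0.1297]
tool_rot: [-1.562, 0.003, -0.912]
contact_force: [0.4, 0.1, 0.7]
opening: 0.0253
```

```bash
python3 plan.py .5304,.054,.11,38;  python3 - <<'E'
from ov import *
ct=read_camera("top");cs=read_camera("side")
crop(cs,"pics/b1.png",230,180,130,110,6)
crop(ct,"pics/b2.png",250,180,120,100,6)
E
```

```text
t4.65 pos [0.5318 0.0514 0.1297] jawyaw 37.7 q [-0.05  0.48  1.67  0.01  0.98 -0.71] F [0.4 0.1 0.7] open 0.0253 down [ 0.005  0.007 -1.   ]
(0.5304, 0.054, 0.11, 38.0) -> [-0.0029  0.0197  0.0004] twist -0.3 dist 0.020
```

send_rows([
  [[-0.002,0.015,0,0],[-0.0025,0.0265,0,0],[-0.0025,0.0265,0,0],[-0.0025,0.0265,0,0]],
])

```text
time: 5.15
tool_pos: [0.5301, 0.0544, 0.1033]
tool_rot: [-1.563, 0.003, -0.911]
contact_force: [-0.1, 0.1, 0.2]
opening: 0.0252
```

```bash
python3 plan.py .5304,.054,.11,38;  python3 - <<'E'
from ov import *
cs=read_camera("side");s=sensors.observe()
x,y,z=s["tool_pos"]; u=z-.036
C=carrier(.5612,-.0045,-1.7)
overlay(cs,[circ(x,y,u+.024,.013),circ(x,y,u+.008,.026),C[3],C[3],C[7]],"pics/b3.png",250,235,80,70,9)
crop(cs,"pics/b4.png",250,235,80,70,9)
E
```

```text
t5.15 pos [0.5301 0.0544 0.1033] jawyaw 37.8 q [-0.05  0.52  1.7   0.01  0.92 -0.71] F [-0.1  0.1  0.2] open 0.0252 down [ 0.005  0.007 -1.   ]
(0.5304, 0.054, 0.11, 38.0) -> [ 0.0005 -0.0067  0.    ] twist -0.2 dist 0.007
```

send_rows([
  [[0.003,0,0,0],[0.003,0.006,0,0],[0.003,0.006,0,0]],
])

```text
time: 5.5
tool_pos: [0.5321, 0.0518, 0.0971]
tool_rot: [-1.562, 0.003, -0.911]
contact_force: [-0.7, 0.0, -0.2]
opening: 0.0252
```

```bash
python3 plan.py .5304,.054,.11,38;  python3 - <<'E'
from ov import *
cs=read_camera("side");s=sensors.observe()
x,y,z=s["tool_pos"]; u=z-.036
C=carrier(.5612,-.0045,-1.7)
overlay(cs,[circ(x,y,u+.024,.013),circ(x,y,u+.008,.026),C[3],C[3],C[7]],"pics/b5.png",250,235,80,70,9)
crop(cs,"pics/b6.png",250,235,80,70,9)
E
```

```text
t5.50 pos [0.5321 0.0518 0.0971] jawyaw 37.8 q [-0.05  0.53  1.7   0.01  0.91 -0.72] F [-0.7  0.  -0.2] open 0.0252 down [ 0.005  0.007 -1.   ]
(0.5304, 0.054, 0.11, 38.0) -> [-0.0029 -0.0129  0.0001] twist -0.2 dist 0.013
```

```bash
cat > fit.py <<'E'
from ov import *
from scipy.optimize import minimize
def fit(img,c,x0,zt=.059,zf=.038,mask=None,verbose=True):
    g=cv2.GaussianBlur(cv2.cvtColor(img,cv2.COLOR_BGR2GRAY).astype(np.float32),(0,0),.8)
    E=np.array(c["extrinsics"]);cam=-E[:3,:3].T@E[:3,3]
    def samp(P):
        p=w2p(c,P).astype(np.float32)
        return cv2.remap(g,p[:,0].reshape(-1,1),p[:,1].reshape(-1,1),cv2.INTER_LINEAR).ravel()
    def cost(v):
        cx,cy,phi=v;tot=0
        for k in range(3):
            if mask and k in mask: continue
            a=np.radians(phi+120*k);x,y=cx+.065*np.cos(a),cy+.065*np.sin(a)
            d=np.arctan2(cam[1]-y,cam[0]-x)
            # back half: outer rim top edge : outside bright, inside dark
            t=np.linspace(d+np.pi*.55,d+np.pi*1.45,40)
            def cp(r,z,t): return np.c_[x+r*np.cos(t),y+r*np.sin(t),np.full(len(t),z)]
            tot+=np.mean(samp(cp(.0335,zt,t))-samp(cp(.0295,zt,t)))
            # front half, outer bottom silhouette
            t=np.linspace(d-np.pi*.4,d+np.pi*.4,40)
            tot+=np.mean(samp(cp(.0335,zf,t))-samp(cp(.0295,zf,t)))
            # front inner rim: floor bright inside, rim dark
            tot+=np.mean(samp(cp(.0255,zt,t))-samp(cp(.0295,zt,t)))
        return -tot
    best=None
    for dx in (-.003,0,.003):
        for dy in (-.003,0,.003):
            for dp in (-3,0,3):
                r=minimize(cost,np.array(x0)+[dx,dy,dp],method="Nelder-Mead",options=dict(initial_simplex=np.array(x0)+[dx,dy,dp]+np.array([[0,0,0],[.003,0,0],[0,.003,0],[0,0,3]]),xatol=1e-5,fatol=1e-3))
                if best is None or r.fun<best.fun: best=r
    return best.x,best.fun
if __name__=="__main__":
    x0=(.5612,-.0045,-1.7)
    for n in("side","top"):
        c=read_camera(n); im=cv2.imread(f"pics/{n}0.png")
        for zf in (.038,.034):
            r=fit(im,c,x0,zf=zf);print(n,zf,r[0].round(4),r[1])
E
python3 fit.py
```

```text
side 0.038 [ 0.5626 -0.004  -1.6024] -259.0960693359375
side 0.034 [ 0.5629 -0.0053 -1.4579] -227.5511474609375
top 0.038 [ 0.5632 -0.0029 -1.7954] -186.5551300048828
top 0.034 [ 0.5634 -0.0029 -1.7825] -188.2884979248047
```

send_rows([
  [[-0.0007,0.002,0.0005,0],[-0.0007,0.004,0.0005,0],[-0.0007,0.005,0.0005,0],[-0.0007,0.006,0.0005,0],[-0.0007,0.007,0.0005,0],[-0.0007,0.007,0.0005,0]],
])

```text
time: 6.25
tool_pos: [0.5322, 0.053, 0.0906]
tool_rot: [-1.562, 0.003, -0.911]
contact_force: [-1.5, 1.6, 1.2]
opening: 0.0248
```

```bash
python3 plan.py .532,.053,.09,38;  python3 - <<'E'
from ov import *
cs=read_camera("side")
crop(cs,"pics/b7.png",250,235,80,70,9)
E
```

```text
t6.25 pos [0.5322 0.053  0.0906] jawyaw 37.8 q [-0.05  0.54  1.71  0.01  0.89 -0.71] F [-1.5  1.6  1.2] open 0.0248 down [ 0.005  0.008 -1.   ]
(0.532, 0.053, 0.09, 38.0) -> [-0.0002  0.0006 -0.0002] twist -0.2 dist 0.001
```

send_rows([
  [[0,0.0015,0,0],[0,0.0015,0,0]],
])

```text
time: 6.5
tool_pos: [0.5322, 0.0532, 0.0891]
tool_rot: [-1.562, 0.003, -0.911]
contact_force: [-1.4, 1.6, 2.8]
opening: 0.0247
```

send_rows([
  [[0,0,0,0],[0,0,0,0],[0,0,0,0],[0,-0.03,0,0],[0,-0.07,0,0],[0,-0.07,0,0]],
], gripper=0.45)

```text
time: 7.1
tool_pos: [0.5347, 0.0524, 0.1639]
tool_rot: [-1.555, -0.003, -0.911]
contact_force: [0.9, 0.5, -0.5]
opening: 0.0414
```

```bash
python3 plan.py .4776,.3684,.13,38;  python3 - <<'E'
from ov import *
cs=read_camera("side")
crop(cs,"pics/b8.png",230,200,130,110,6)
crop(cs,"pics/b9.png",170,330,140,120,5)
E
```

```text
t7.10 pos [0.5347 0.0524 0.1639] jawyaw 37.8 q [-0.05  0.44  1.63  0.01  1.05 -0.71] F [ 0.9  0.5 -0.5] open 0.0414 down [ 0.015  0.007 -1.   ]
(0.4776, 0.3684, 0.13, 38.0) -> [-0.2848  0.0353  0.1481] twist -0.2 dist 0.323
```

send_rows([
  [[-0.045,0,0.022,0],[-0.09,0,0.045,0],[-0.134,0,0.068,0],[-0.178,0,0.09,0],[-0.222,0,0.113,0],[-0.266,0.03,0.138,0],[-0.285,0.06,0.148,0],[-0.285,0.08,0.148,0]],
], gripper=0.55)

```text
time: 7.95
tool_pos: [0.4738, 0.3716, 0.0794]
tool_rot: [-1.561, 0.0, -0.907]
contact_force: [-0.1, -0.4, -0.6]
opening: 0.0505
```

```bash
python3 plan.py .4776,.3684,.045,38 .4776,.3684,.036,38
```

```text
t7.95 pos [0.4738 0.3716 0.0794] jawyaw 38.0 q [ 0.54  0.65  1.52  0.    0.96 -0.13] F [-0.1 -0.4 -0.6] open 0.0505 down [ 0.008  0.006 -1.   ]
(0.4776, 0.3684, 0.045, 38.0) -> [0.0049 0.0344 0.0007] twist 0.0 dist 0.035
(0.4776, 0.3684, 0.036, 38.0) -> [0.0049 0.0434 0.0006] twist 0.0 dist 0.044
```

send_rows([
  [[0.005,0.015,0.0005,0],[0.005,0.03,0.0005,0],[0.005,0.038,0.0005,0],[0.005,0.0425,0.0005,0],[0.005,0.0425,0.0005,0]],
])

```text
time: 8.45
tool_pos: [0.4773, 0.368, 0.0362]
tool_rot: [-1.562, 0.0, -0.907]
contact_force: [0.3, 0.2, -0.5]
opening: 0.0504
```

```bash
python3 plan.py .4776,.3684,.036,38
```

```text
t8.45 pos [0.4773 0.368  0.0362] jawyaw 38.0 q [ 0.53  0.71  1.54  0.    0.88 -0.14] F [ 0.3  0.2 -0.5] open 0.0504 down [ 0.007  0.005 -1.   ]
(0.4776, 0.3684, 0.036, 38.0) -> [-0.0002  0.0002  0.0005] twist 0.0 dist 0.001
```

send_rows([
  [[0,0,0,0],[0,0,0,0],[0,0,0,0],[0,0,0,0],[0,-0.04,0,0],[0,-0.08,0,0],[0,-0.11,0,0],[0,-0.11,0,0]],
], gripper=0.1)

```text
time: 9.25
tool_pos: [0.4787, 0.3686, 0.1514]
tool_rot: [-1.553, -0.001, -0.907]
contact_force: [0.2, 0.2, -0.9]
opening: 0.0247
```

```bash
python3 - <<'E'
from fit import *
for n in("side","top"):
    c=read_camera(n); im=c["frame"][:,:,::-1].copy()
    r=fit(im,c,(.5628,-.0035,-1.7),mask=[1]);print(n,r[0].round(4),r[1])
    overlay(c,carrier(*r[0]),f"pics/c_{n}.png",*((260,185,105,100,7) if n=="top" else (235,220,120,90,6)))
E
python3 plan.py .6278,-.0054,.145,38
```

```text
side [0.5576 0.0143 0.0923] -32.281227111816406
top [ 0.5631 -0.003  -1.8124] -126.38932037353516
t9.35 pos [0.4766 0.3674 0.1468] jawyaw 38.0 q [ 0.53  0.57  1.46  0.    1.11 -0.14] F [-0.6 -0.6 -0.7] open 0.0253 down [ 0.008  0.006 -1.   ]
(0.6278, -0.0054, 0.145, 38.0) -> [ 0.3868  0.0007 -0.1107] twist 0.0 dist 0.402
```

send_rows([
  [[0.046,0,-0.013,0],[0.092,0,-0.026,0],[0.138,0,-0.039,0],[0.184,0,-0.052,0],[0.23,0,-0.065,0],[0.276,0,-0.079,0],[0.322,0,-0.092,0],[0.368,0,-0.105,0]],
])

```text
time: 10.15
tool_pos: [0.6202, 0.011, 0.1437]
tool_rot: [-1.563, 0.003, -0.907]
contact_force: [0.4, -0.4, -0.2]
opening: 0.025
```

```bash
python3 plan.py .6275,-.0055,.097,38
```

```text
t10.15 pos [0.6202 0.011  0.1437] jawyaw 38.0 q [-0.11  0.61  1.4   0.01  1.13 -0.78] F [ 0.4 -0.4 -0.2] open 0.0250 down [ 0.004  0.007 -1.   ]
(0.6275, -0.0055, 0.097, 38.0) -> [ 0.0176  0.0466 -0.0047] twist 0.0 dist 0.050
```

send_rows([
  [[0.0176,0,-0.0047,0],[0.0176,0.02,-0.0047,0],[0.0176,0.04,-0.0047,0],[0.0176,0.045,-0.0047,0],[0.0176,0.045,-0.0047,0]],
])

```text
time: 10.65
tool_pos: [0.6265, -0.0049, 0.097]
tool_rot: [-1.566, 0.005, -0.907]
contact_force: [0.1, 0.1, 0.3]
opening: 0.0248
```

```bash
python3 plan.py .6275,-.0055,.097,38
python3 - <<'E'
from ov import *
cs=read_camera("side");s=sensors.observe()
x,y,z=s["tool_pos"]; u=z-.036
C=carrier(.5626,-.004,-1.6)
overlay(cs,[circ(x,y,u+.008,.013),circ(x,y,u+.008,.026),C[1],C[1],C[7]],"pics/c5.png",230,205,80,70,9)
E
```

```text
t10.65 pos [ 0.6265 -0.0049  0.097 ] jawyaw 38.0 q [-0.13  0.67  1.42  0.01  1.05 -0.8 ] F [0.1 0.1 0.3] open 0.0248 down [ 0.001  0.007 -1.   ]
(0.6275, -0.0055, 0.097, 38.0) -> [0.0011 0.     0.0004] twist 0.0 dist 0.001
```

send_rows([
  [[0.0008,0.002,0,0],[0.0008,0.004,0,0],[0.0008,0.005,0,0],[0.0008,0.006,0,0],[0.0008,0.007,0,0],[0.0008,0.0075,0,0],[0.0008,0.0075,0,0]],
])

```text
time: 11.4
tool_pos: [0.6277, -0.0055, 0.0907]
tool_rot: [-1.564, 0.004, -0.907]
contact_force: [-0.4, -0.0, -0.4]
opening: 0.0248
```

```bash
python3 plan.py .6275,-.0055,.089,38
python3 - <<'E'
from ov import *
cs=read_camera("side");crop(cs,"pics/c6.png",230,205,80,70,9)
E
```

```text
t11.40 pos [ 0.6277 -0.0055  0.0907] jawyaw 38.1 q [-0.13  0.68  1.42  0.01  1.04 -0.8 ] F [-0.4 -0.  -0.4] open 0.0248 down [ 0.003  0.007 -1.   ]
(0.6275, -0.0055, 0.089, 38.0) -> [-0.0001  0.0016 -0.0001] twist 0.1 dist 0.002
```

No force, and the underside is at about 55 mm, below the rim, so the insert is inside the socket. I'll lower it the last bit, release and lift.

send_rows([
  [[0,0.0015,0,0],[0,0.0015,0,0]],
])

```text
time: 11.65
tool_pos: [0.6277, -0.0055, 0.0892]
tool_rot: [-1.564, 0.004, -0.907]
contact_force: [-0.5, -0.4, -0.1]
opening: 0.025
```

send_rows([
  [[0,0,0,0],[0,0,0,0],[0,0,0,0],[0,-0.03,0,0],[0,-0.07,0,0],[0,-0.07,0,0]],
], gripper=0.45)

```text
time: 12.25
tool_pos: [0.6304, -0.0063, 0.1651]
tool_rot: [-1.557, -0.004, -0.907]
contact_force: [0.3, -0.2, 0.6]
opening: 0.0412
```

```bash
python3 plan.py .585,.2785,.13,38;  python3 - <<'E'
from ov import *
cs=read_camera("side")
crop(cs,"pics/c8.png",230,200,130,110,6)
crop(cs,"pics/c9.png",150,310,140,120,5)
E
```

```text
t12.25 pos [ 0.6304 -0.0063  0.1651] jawyaw 38.1 q [-0.13  0.6   1.35  0.01  1.18 -0.8 ] F [ 0.3 -0.2  0.6] open 0.0412 down [ 0.013  0.005 -1.   ]
(0.585, 0.2785, 0.13, 38.0) -> [-0.2524  0.036   0.1394] twist 0.1 dist 0.291
```

send_rows([
  [[-0.043,0,0.024,0],[-0.087,0,0.048,0],[-0.13,0,0.072,0],[-0.174,0,0.096,0],[-0.217,0.02,0.12,0],[-0.2524,0.05,0.1394,0],[-0.2524,0.08,0.1394,0],[-0.2524,0.09,0.1394,0]],
], gripper=0.55)

```text
time: 13.1
tool_pos: [0.5809, 0.2797, 0.0688]
tool_rot: [-1.567, 0.002, -0.904]
contact_force: [-0.4, -0.4, 0.6]
opening: 0.0502
```

```bash
python3 plan.py .585,.2785,.036,38
```

```text
t13.10 pos [0.5809 0.2797 0.0688] jawyaw 38.2 q [ 0.33  0.73  1.38  0.    1.02 -0.34] F [-0.4 -0.4  0.6] open 0.0502 down [ 0.002  0.003 -1.   ]
(0.585, 0.2785, 0.036, 38.0) -> [0.0035 0.0328 0.0024] twist 0.2 dist 0.033
```

send_rows([
  [[0.0035,0.01,0.0024,0.2],[0.0035,0.02,0.0024,0.2],[0.0035,0.028,0.0024,0.2],[0.0035,0.032,0.0024,0.2],[0.0035,0.032,0.0024,0.2]],
])

```text
time: 13.6
tool_pos: [0.5852, 0.278, 0.0368]
tool_rot: [-1.567, 0.002, -0.908]
contact_force: [0.6, 0.3, -0.4]
opening: 0.0508
```

```bash
python3 plan.py .585,.2785,.036,38
```

```text
t13.60 pos [0.5852 0.278  0.0368] jawyaw 38.0 q [ 0.32  0.78  1.39  0.    0.97 -0.34] F [ 0.6  0.3 -0.4] open 0.0508 down [ 0.002  0.003 -1.   ]
(0.585, 0.2785, 0.036, 38.0) -> [-0.0005  0.0008  0.0001] twist -0.0 dist 0.001
```

send_rows([
  [[0,0.0008,0,0],[0,0.0008,0,0],[0,0.0008,0,0],[0,0.0008,0,0],[0,-0.04,0,0],[0,-0.08,0,0],[0,-0.11,0,0],[0,-0.11,0,0]],
], gripper=0.1)

```text
time: 14.4
tool_pos: [0.5874, 0.2786, 0.1523]
tool_rot: [-1.558, -0.002, -0.908]
contact_force: [0.4, 0.7, 0.6]
opening: 0.0247
```

```bash
python3 - <<'E'
from fit import *
c=read_camera("top"); im=c["frame"][:,:,::-1].copy()
r=fit(im,c,(.5628,-.0035,-1.7),mask=[0,1]);print(r[0].round(4),r[1])
a=np.radians(r[0][2]+240);print(r[0][0]+.065*np.cos(a),r[0][1]+.065*np.sin(a))
overlay(c,carrier(.5631,-.003,-1.8),"pics/d1.png",260,185,105,100,7)
E
python3 plan.py .5284,-.0585,.145,38
```

```text
[ 0.5629 -0.0015 -0.7953] -57.909889221191406
0.5295735044820675 -0.05733388246367617
t14.45 pos [0.5861 0.2781 0.1494] jawyaw 38.0 q [ 0.32  0.65  1.3   0.    1.18 -0.34] F [ 0.7 -0.4 -0.5] open 0.0250 down [ 0.007  0.005 -1.   ]
(0.5284, -0.0585, 0.145, 38.0) -> [ 0.2298  0.0024 -0.2527] twist -0.0 dist 0.342
```

send_rows([
  [[0.034,0,-0.036,0],[0.067,0,-0.072,0],[0.1,0,-0.108,0],[0.134,0,-0.145,0],[0.167,0,-0.181,0],[0.2,0,-0.217,0],[0.2305,0,-0.2527,0],[0.2305,0.02,-0.2527,0]],
])

```text
time: 15.25
tool_pos: [0.5288, -0.0643, 0.1279]
tool_rot: [-1.562, -0.003, -0.914]
contact_force: [0.7, 1.2, 0.0]
opening: 0.0248
```

```bash
python3 plan.py .5288,-.059,.097,38
```

```text
t15.25 pos [ 0.5288 -0.0643  0.1279] jawyaw 37.7 q [-0.27  0.48  1.68  0.01  0.97 -0.93] F [0.7 1.2 0. ] open 0.0248 down [ 0.009  0.003 -1.   ]
(0.5288, -0.059, 0.097, 38.0) -> [-0.0043  0.0309  0.003 ] twist -0.3 dist 0.031
```

send_rows([
  [[-0.0043,0.01,0.003,-0.3],[-0.0043,0.02,0.003,-0.3],[-0.0043,0.03,0.003,-0.3],[-0.0043,0.03,0.003,-0.3]],
])

```text
time: 15.65
tool_pos: [0.528, -0.0578, 0.0963]
tool_rot: [-1.564, -0.001, -0.907]
contact_force: [0.6, 0.8, -0.4]
opening: 0.025
```

```bash
python3 plan.py .5289,-.0592,.0905,38
python3 - <<'E'
from ov import *
cs=read_camera("side");s=sensors.observe()
x,y,z=s["tool_pos"]; u=z-.036
C=carrier(.5626,-.004,-1.6)
overlay(cs,[circ(x,y,u+.008,.013),circ(x,y,u+.008,.026),C[1],C[5],C[7]],"pics/d5.png",280,205,80,70,9)
E
```

```text
t15.65 pos [ 0.528  -0.0578  0.0963] jawyaw 38.1 q [-0.26  0.53  1.71  0.01  0.9  -0.92] F [ 0.6  0.8 -0.4] open 0.0250 down [ 0.006  0.004 -1.   ]
(0.5289, -0.0592, 0.0905, 38.0) -> [ 0.0017  0.0058 -0.0002] twist 0.1 dist 0.006
```

send_rows([
  [[0.0014,0.001,0,0],[0.0015,0.002,0,0],[0.0015,0.003,0,0],[0.0015,0.004,0,0],[0.0015,0.005,0,0],[0.0015,0.006,0,0],[0.0015,0.0065,0,0]],
])

```text
time: 16.4
tool_pos: [0.5295, -0.0592, 0.0906]
tool_rot: [-1.563, -0.002, -0.907]
contact_force: [0.4, 0.1, -0.3]
opening: 0.0252
```

```bash
python3 plan.py .5289,-.0592,.089,38
python3 - <<'E'
from ov import *
cs=read_camera("side");crop(cs,"pics/d6.png",280,205,80,70,9)
E
```

```text
t16.40 pos [ 0.5295 -0.0592  0.0906] jawyaw 38.0 q [-0.26  0.54  1.71  0.01  0.89 -0.93] F [ 0.4  0.1 -0.3] open 0.0252 down [ 0.007  0.003 -1.   ]
(0.5289, -0.0592, 0.089, 38.0) -> [-0.0003  0.0016 -0.0005] twist 0.0 dist 0.002
```

In the socket with no force. Lower, release and lift.

send_rows([
  [[0,0.0015,0,0],[0,0.0015,0,0]],
])

```text
time: 16.65
tool_pos: [0.5295, -0.0593, 0.089]
tool_rot: [-1.563, -0.002, -0.907]
contact_force: [-0.5, -0.6, -0.1]
opening: 0.0249
```

send_rows([
  [[0,0,0,0],[0,0,0,0],[0,0,0,0],[0,-0.04,0,0],[0,-0.09,0,0],[0,-0.11,0,0]],
], gripper=0.45)

```text
time: 17.25
tool_pos: [0.5303, -0.06, 0.2033]
tool_rot: [-1.559, -0.007, -0.907]
contact_force: [-0.3, -0.2, -0.2]
opening: 0.0413
```

```bash
python3 - <<'E'
from ov import *
cs=read_camera("side")
crop(cs,"pics/d8.png",230,200,130,110,6)
ct=read_camera("top")
# pusher/coaster fits: corners of handle top in t5 crop (15x, origin 355,275)
f=lambda a,b:(355+(a+.5)/15-.5,275+(b+.5)/15-.5)
P=p2w(ct,[f(262,270),f(380,198),f(452,318),f(338,388)],.106);print(P.round(4),P.mean(0).round(4))
d=P[1]-P[0];print(np.degrees(np.arctan2(d[1],d[0])),np.linalg.norm(d));d=P[2]-P[1];print(np.degrees(np.arctan2(d[1],d[0])),np.linalg.norm(d))
d=P[2]-P[3];print(np.degrees(np.arctan2(d[1],d[0])));d=P[3]-P[0];print(np.degrees(np.arctan2(d[1],d[0])))
print("collar",p2w(ct,[f(330,293)],.062).round(4),"coaster",p2w(ct,[f(334,330)],.006).round(4))
for yaw in (30,):
  m=P.mean(0)
  L=[rect(m[0],m[1],yaw,.106,.024,.024),circ(m[0],m[1],.062,.020),circ(.4225,-.161,.006,.034),circ(m[0],m[1],.006,.018)]
  overlay(ct,L,"pics/e1.png",355,275,45,40,15);overlay(cs,L,"pics/e2.png",362,212,50,65,9)
E
python3 plan.py .42,-.16,.16,30
```

```text
[[ 0.4309 -0.1418  0.106 ]
 [ 0.4418 -0.16    0.106 ]
 [ 0.4234 -0.1709  0.106 ]
 [ 0.4128 -0.1533  0.106 ]] [ 0.4272 -0.1565  0.106 ]
-59.058720354560265 0.021250473924314575
-149.4348224510605 0.021383557150065957
-58.95418112293547
-147.55560572258435
collar [[ 0.4274 -0.1561  0.062 ]] coaster [[ 0.4214 -0.1616  0.006 ]]
t17.35 pos [ 0.5304 -0.06    0.2026] jawyaw 38.1 q [-0.26  0.39  1.59  0.01  1.15 -0.93] F [-0.9 -1.  -0.2] open 0.0412 down [ 0.014  0.001 -1.   ]
(0.42, -0.16, 0.16, 30.0) -> [ 0.0104  0.0408 -0.149 ] twist 8.1 dist 0.155
```

```bash
python3 plan.py .4265,-.1555,.15,30.5
```

```text
t17.35 pos [ 0.5304 -0.06    0.2026] jawyaw 38.1 q [-0.26  0.39  1.59  0.01  1.15 -0.93] F [-0.9 -1.  -0.2] open 0.0412 down [ 0.014  0.001 -1.   ]
(0.4265, -0.1555, 0.15, 30.5) -> [ 0.0107  0.0509 -0.1413] twist 7.6 dist 0.151
```

send_rows([
  [[0.0035,0.01,-0.045,3],[0.007,0.02,-0.09,6],[0.0107,0.04,-0.135,7.6],[0.0107,0.05,-0.1413,7.6],[0.0107,0.05,-0.1413,7.6],[0.0107,0.05,-0.1413,7.6]],
], gripper=0.55)

```text
time: 17.95
tool_pos: [0.4265, -0.1553, 0.1506]
tool_rot: [-1.558, -0.005, -1.04]
contact_force: [1.1, -0.5, 0.3]
opening: 0.0504
```

```bash
python3 plan.py .4265,-.1555,.092,30.5;python3 - <<'E'
from ov import *
cs=read_camera("side")
crop(cs,"pics/e3.png",350,190,90,90,8)
E
```

```text
t17.95 pos [ 0.4265 -0.1553  0.1506] jawyaw 30.4 q [-0.52  0.33  1.87  0.01  0.94 -1.06] F [ 1.1 -0.5  0.3] open 0.0504 down [ 0.014  0.002 -1.   ]
(0.4265, -0.1555, 0.092, 30.5) -> [-0.0001  0.0586 -0.0009] twist -0.1 dist 0.059
```

send_rows([
  [[0,0.02,-0.0008,0],[0,0.04,-0.0008,0],[0,0.052,-0.0008,0],[0,0.0585,-0.0008,0],[0,0.0585,-0.0008,0],[0,0.0585,-0.0008,0]],
])

```text
time: 18.6
tool_pos: [0.4279, -0.1554, 0.093]
tool_rot: [-1.557, -0.007, -1.038]
contact_force: [0.6, -0.8, 1.0]
opening: 0.0502
```

```bash
python3 plan.py .4265,-.1555,.092,30.5;python3 - <<'E'
from ov import *
cs=read_camera("side")
crop(cs,"pics/e4.png",350,190,90,90,8)
E
```

```text
t18.60 pos [ 0.4279 -0.1554  0.093 ] jawyaw 30.5 q [-0.52  0.42  1.93  0.01  0.78 -1.06] F [ 0.6 -0.8  1. ] open 0.0502 down [ 0.016  0.001 -1.   ]
(0.4265, -0.1555, 0.092, 30.5) -> [-0.0006  0.0009 -0.0013] twist 0.0 dist 0.002
```

send_rows([
  [[0,0,0,0],[0,0,0,0],[0,0,0,0],[0,0,0,0],[0,0,0,0]],
], gripper=0.1, grip_force=55)

```text
time: 19.15
tool_pos: [0.428, -0.1556, 0.0933]
tool_rot: [-1.557, -0.008, -1.038]
contact_force: [-0.7, 0.5, 1.9]
opening: 0.0235
```

send_rows([
  [[0,-0.02,0,0],[0,-0.06,0,0],[0,-0.1,0,0],[0,-0.1,0,0]],
])

```text
time: 19.55
tool_pos: [0.4286, -0.1569, 0.1978]
tool_rot: [-1.552, -0.016, -1.038]
contact_force: [-0.2, -0.9, -1.5]
opening: 0.0239
```

```bash
python3 plan.py .532,.0535,.19,30.5 .5288,-.059,.19,30.5;python3 - <<'E'
from fit import *
cs=read_camera("side")
crop(cs,"pics/e5.png",330,150,130,120,6)
ct=read_camera("top");crop(ct,"pics/e6.png",260,185,105,100,7)
E
```

```text
t19.55 pos [ 0.4286 -0.1569  0.1978] jawyaw 30.5 q [-0.52  0.26  1.8   0.01  1.05 -1.06] F [-0.2 -0.9 -1.5] open 0.0239 down [ 0.024 -0.004 -1.   ]
(0.532, 0.0535, 0.19, 30.5) -> [-0.1289  0.0095  0.1958] twist 0.0 dist 0.235
(0.5288, -0.059, 0.19, 30.5) -> [-0.0336  0.0099  0.1359] twist 0.0 dist 0.140
```

send_rows([
  [[-0.011,0,0.045,0],[-0.022,0,0.09,0],[-0.0336,0,0.135,0],[-0.0338,0.01,0.1363,0],[-0.0338,0.022,0.1363,0],[-0.0338,0.022,0.1363,0]],
])

```text
time: 20.25
tool_pos: [0.5247, -0.0574, 0.1701]
tool_rot: [-1.561, -0.004, -1.038]
contact_force: [-1.1, -0.2, -1.6]
opening: 0.0234
```

```bash
python3 plan.py .5292,-.059,.168,30.5;python3 - <<'E'
from ov import *
cs=read_camera("side")
crop(cs,"pics/f1.png",260,170,110,100,7)
E
```

```text
t20.25 pos [ 0.5247 -0.0574  0.1701] jawyaw 30.5 q [-0.26  0.42  1.64  0.    1.06 -0.79] F [-1.1 -0.2 -1.6] open 0.0234 down [ 0.011  0.001 -1.   ]
(0.5292, -0.059, 0.168, 30.5) -> [0.0037 0.0021 0.0031] twist 0.0 dist 0.005
```

send_rows([
  [[0.003,0,0.003,0],[0.003,0.003,0.003,0],[0.003,0.006,0.003,0],[0.003,0.008,0.003,0],[0.003,0.008,0.003,0]],
])

```text
time: 20.8
tool_pos: [0.5293, -0.0591, 0.1633]
tool_rot: [-1.56, -0.006, -1.039]
contact_force: [-0.2, 0.9, -0.2]
opening: 0.0239
```

```bash
python3 plan.py .5292,-.059,.148,30.5;python3 - <<'E'
from ov import *
cs=read_camera("side")
crop(cs,"pics/f2.png",260,170,110,100,7)
E
```

```text
t20.80 pos [ 0.5293 -0.0591  0.1633] jawyaw 30.4 q [-0.26  0.44  1.64  0.    1.05 -0.79] F [-0.2  0.9 -0.2] open 0.0239 down [ 0.013  0.001 -1.   ]
(0.5292, -0.059, 0.148, 30.5) -> [-0.0002  0.0153 -0.0002] twist -0.1 dist 0.015
```

send_rows([
  [[0,0.002,0,0],[0,0.004,0,0],[0,0.006,0,0],[0,0.007,0,0]],
])

```text
time: 21.25
tool_pos: [0.5308, -0.0597, 0.1585]
tool_rot: [-1.557, -0.01, -1.039]
contact_force: [-1.2, -2.8, 11.5]
opening: 0.0238
```

```bash
python3 plan.py .5292,-.059,.149,30.5
```

```text
t21.25 pos [ 0.5308 -0.0597  0.1585] jawyaw 30.5 q [-0.26  0.44  1.65  0.    1.03 -0.79] F [-1.2 -2.8 11.5] open 0.0238 down [ 0.017 -0.001 -1.   ]
(0.5292, -0.059, 0.149, 30.5) -> [-0.0015  0.0095 -0.0011] twist -0.0 dist 0.010
```

send_rows([
  [[-0.0015,0.005,-0.001,0],[-0.0015,0.008,-0.001,0],[-0.0015,0.01,-0.001,0],[-0.0015,0.011,-0.001,0]],
])

```text
time: 21.65
tool_pos: [0.5307, -0.0595, 0.149]
tool_rot: [-1.554, -0.013, -1.039]
contact_force: [-1.0, -1.3, 19.0]
opening: 0.0238
```

```bash
python3 plan.py .5292,-.059,.149,30.5
```

```text
t21.65 pos [ 0.5307 -0.0595  0.149 ] jawyaw 30.5 q [-0.26  0.45  1.66  0.    1.01 -0.79] F [-1.  -1.3 19. ] open 0.0238 down [ 0.021 -0.003 -1.   ]
(0.5292, -0.059, 0.149, 30.5) -> [-0.0011 -0.     -0.001 ] twist 0.0 dist 0.002
```

send_rows([
  [[-0.001,0.004,0,0],[-0.001,0.006,0,0],[-0.001,0.006,0,0]],
])

```text
time: 21.95
tool_pos: [0.5345, -0.0605, 0.1489]
tool_rot: [-1.546, -0.024, -1.038]
contact_force: [-3.0, -3.2, 35.3]
opening: 0.0236
```

```bash
python3 plan.py .5292,-.059,.149,30.5;python3 - <<'E'
from ov import *
cs=read_camera("side")
crop(cs,"pics/f3.png",260,170,110,100,7)
E
```

```text
t21.95 pos [ 0.5345 -0.0605  0.1489] jawyaw 30.6 q [-0.26  0.45  1.66  0.    0.99 -0.79] F [-3.  -3.2 35.3] open 0.0236 down [ 0.034 -0.008 -0.999]
(0.5292, -0.059, 0.149, 30.5) -> [-0.004  -0.0003 -0.0038] twist 0.1 dist 0.006
```

send_rows([
  [[-0.002,-0.01,-0.002,0],[-0.004,-0.025,-0.004,0],[-0.004,-0.03,-0.004,0],[-0.004,-0.03,-0.004,0]],
])

```text
time: 22.4
tool_pos: [0.5281, -0.0587, 0.1788]
tool_rot: [-1.545, -0.025, -1.038]
contact_force: [0.1, 0.3, -1.1]
opening: 0.0239
```

```bash
python3 plan.py .532,.0535,.185,30.5;python3 - <<'E'
from ov import *
cs=read_camera("side")
crop(cs,"pics/f4.png",220,160,150,130,5)
ct=read_camera("top");crop(ct,"pics/f5.png",260,185,105,100,7)
E
```

```text
t22.40 pos [ 0.5281 -0.0587  0.1788] jawyaw 30.6 q [-0.26  0.41  1.64  0.    1.06 -0.79] F [ 0.1  0.3 -1.1] open 0.0239 down [ 0.035 -0.008 -0.999]
(0.532, 0.0535, 0.185, 30.5) -> [-0.0945 -0.007   0.0606] twist 0.1 dist 0.112
```

send_rows([
  [[0,-0.03,0,0],[0,-0.06,0,0],[0,-0.08,0,0],[0,-0.08,0,0],[0,-0.08,0,0]],
])

```text
time: 23.0
tool_pos: [0.5247, -0.058, 0.2565]
tool_rot: [-1.548, -0.022, -1.038]
contact_force: [0.5, 0.2, -2.0]
opening: 0.0235
```

```bash
python3 plan.py .532,.0535,.185,30.5
```

```text
t23.00 pos [ 0.5247 -0.058   0.2565] jawyaw 30.6 q [-0.26  0.33  1.53  0.    1.25 -0.79] F [ 0.5  0.2 -2. ] open 0.0235 down [ 0.031 -0.007 -0.999]
(0.532, 0.0535, 0.185, 30.5) -> [-0.0939  0.0708  0.0613] twist 0.1 dist 0.133
```

send_rows([
  [[0,0.04,0,0]],
])

```text
time: 23.1
tool_pos: [0.5282, -0.0588, 0.2188]
tool_rot: [-1.542, -0.028, -1.038]
contact_force: [0.3, -0.1, -0.6]
opening: 0.0235
```

```bash
python3 plan.py .532,.0535,.185,30.5
```

```text
t23.10 pos [ 0.5282 -0.0588  0.2188] jawyaw 30.6 q [-0.26  0.36  1.59  0.    1.15 -0.79] F [ 0.3 -0.1 -0.6] open 0.0235 down [ 0.039 -0.009 -0.999]
(0.532, 0.0535, 0.185, 30.5) -> [-0.0957  0.0329  0.0594] twist 0.1 dist 0.117
```

send_rows([
  [[0,-0.05,0,0]],
])

```text
time: 23.2
tool_pos: [0.5156, -0.0557, 0.2474]
tool_rot: [-1.571, 0.002, -1.038]
contact_force: [0.8, -1.0, -2.7]
opening: 0.0239
```

```bash
python3 plan.py .532,.0535,.185,30.5
```

```text
t23.20 pos [ 0.5156 -0.0557  0.2474] jawyaw 30.5 q [-0.26  0.33  1.55  0.    1.26 -0.79] F [ 0.8 -1.  -2.7] open 0.0239 down [-0.001  0.001 -1.   ]
(0.532, 0.0535, 0.185, 30.5) -> [-0.0857  0.0625  0.0696] twist 0.0 dist 0.127
```

send_rows([
  [[0,-0.05,0,0]],
])

```text
time: 23.3
tool_pos: [0.514, -0.0553, 0.2939]
tool_rot: [-1.578, 0.009, -1.038]
contact_force: [-0.4, -0.1, 0.6]
opening: 0.024
```

```bash
python3 plan.py .532,.0535,.185,30.5
```

```text
t23.30 pos [ 0.514  -0.0553  0.2939] jawyaw 30.5 q [-0.26  0.3   1.46  0.    1.39 -0.79] F [-0.4 -0.1  0.6] open 0.0240 down [-0.011  0.004 -1.   ]
(0.532, 0.0535, 0.185, 30.5) -> [-0.0836  0.1091  0.0716] twist 0.0 dist 0.155
```

send_rows([
  [[-0.02,0.04,0.02,0]],
])

```text
time: 23.4
tool_pos: [0.5236, -0.0312, 0.2616]
tool_rot: [-1.57, -0.0, -1.041]
contact_force: [2.8, 0.1, -2.1]
opening: 0.0239
```

```bash
python3 plan.py .532,.0535,.185,30.5
python3 - <<'E'
from fit import *
cs=read_camera("side")
crop(cs,"pics/g1.png",235,215,120,95,6)
crop(read_camera("top"),"pics/g2.png",260,185,105,100,7)
print(p2w(cs,[(220+370.5/5-.5,160+578.5/5-.5),(220+228.5/5-.5,160+413/5-.5)],.077).round(4))
E
```

```text
t23.40 pos [ 0.5236 -0.0312  0.2616] jawyaw 30.4 q [-0.21  0.33  1.51  0.    1.3  -0.74] F [ 2.8  0.1 -2.1] open 0.0239 down [ 0.001  0.    -1.   ]
(0.532, 0.0535, 0.185, 30.5) -> [-0.0689  0.0766  0.05  ] twist -0.1 dist 0.115
[[0.5233 0.0479 0.077 ]
 [0.6261 0.0067 0.077 ]]
```

```bash
python3 plan.py .5238,.0475,.172,30.5
```

```text
t23.50 pos [ 0.5182 -0.0266  0.25  ] jawyaw 30.6 q [-0.2   0.34  1.53  0.    1.29 -0.74] F [-0.1  0.2 -1.6] open 0.0236 down [-0.021  0.007 -1.   ]
(0.5238, 0.0475, 0.172, 30.5) -> [-0.0596  0.0784  0.0437] twist 0.1 dist 0.108
```

send_rows([
  [[-0.03,0.02,0.02,0],[-0.0596,0.05,0.0437,0],[-0.0596,0.07,0.0437,0],[-0.0596,0.07,0.0437,0]],
])

```text
time: 23.9
tool_pos: [0.5216, 0.0482, 0.1764]
tool_rot: [-1.593, 0.021, -1.035]
contact_force: [-0.1, 0.4, -0.8]
opening: 0.024
```

```bash
python3 plan.py .5238,.0475,.172,30.5
```

```text
t23.90 pos [0.5216 0.0482 0.1764] jawyaw 30.7 q [-0.06  0.43  1.62  0.01  1.13 -0.6 ] F [-0.1  0.4 -0.8] open 0.0240 down [-0.03   0.007 -1.   ]
(0.5238, 0.0475, 0.172, 30.5) -> [0.0018 0.0043 0.0017] twist 0.2 dist 0.005
```

send_rows([
  [[0,-0.045,0,0]],
])

```text
time: 24.0
tool_pos: [0.5198, 0.0475, 0.2165]
tool_rot: [-1.604, 0.028, -1.035]
contact_force: [0.5, 0.2, 0.0]
opening: 0.0237
```

send_rows([
  [[0,0.035,0,0]],
])

```text
time: 24.1
tool_pos: [0.524, 0.0468, 0.1899]
tool_rot: [-1.59, 0.018, -1.035]
contact_force: [1.9, -0.6, -1.4]
opening: 0.0239
```

```bash
python3 plan.py .5238,.0475,.172,30.5
```

```text
t24.10 pos [0.524  0.0468 0.1899] jawyaw 30.7 q [-0.06  0.41  1.59  0.    1.16 -0.6 ] F [ 1.9 -0.6 -1.4] open 0.0239 down [-0.026  0.006 -1.   ]
(0.5238, 0.0475, 0.172, 30.5) -> [-0.0004  0.0179  0.0006] twist 0.2 dist 0.018
```

send_rows([
  [[0,-0.04,0,0],[0,-0.08,0,0],[0,-0.11,0,0],[0,-0.11,0,0],[0,-0.11,0,0]],
])

```text
time: 24.6
tool_pos: [0.5269, 0.0452, 0.3005]
tool_rot: [-1.589, 0.017, -1.036]
contact_force: [0.2, -0.4, -1.7]
opening: 0.0237
```

send_rows([
  [[0,0.045,0,0]],
])

```text
time: 24.7
tool_pos: [0.5284, 0.0448, 0.2592]
tool_rot: [-1.58, 0.011, -1.037]
contact_force: [1.6, 0.9, -1.1]
opening: 0.0238
```

send_rows([
  [[0,0.045,0,0]],
])

```text
time: 24.8
tool_pos: [0.5272, 0.0444, 0.2126]
tool_rot: [-1.58, 0.011, -1.038]
contact_force: [0.5, 0.7, -2.2]
opening: 0.0237
```

```bash
python3 plan.py .5238,.0475,.172,30.5
```

```text
t24.80 pos [0.5272 0.0444 0.2126] jawyaw 30.6 q [-0.06  0.39  1.56  0.    1.2  -0.6 ] F [ 0.5  0.7 -2.2] open 0.0237 down [-0.014  0.005 -1.   ]
(0.5238, 0.0475, 0.172, 30.5) -> [-0.0039  0.0406 -0.001 ] twist 0.1 dist 0.041
```

send_rows([
  [[0,-0.04,0,0],[0,-0.08,0,0],[0,-0.08,0,0],[0,-0.08,0,0]],
])

```text
time: 25.2
tool_pos: [0.5281, 0.0437, 0.2921]
tool_rot: [-1.581, 0.011, -1.038]
contact_force: [0.3, 0.7, -2.2]
opening: 0.0237
```

send_rows([
  [[0,0.05,0,0]],
])

```text
time: 25.3
tool_pos: [0.5301, 0.0435, 0.246]
tool_rot: [-1.572, 0.005, -1.038]
contact_force: [2.7, -0.9, -2.0]
opening: 0.0236
```

send_rows([
  [[0,-0.03,0,0],[0,-0.03,0,0],[0,-0.03,0,0]],
])

```text
time: 25.6
tool_pos: [0.5311, 0.0431, 0.276]
tool_rot: [-1.57, 0.004, -1.039]
contact_force: [0.2, -0.1, -0.6]
opening: 0.0233
```

send_rows([
  [[0,0.05,0,0]],
])

```text
time: 25.7
tool_pos: [0.5358, 0.043, 0.2313]
tool_rot: [-1.557, -0.005, -1.039]
contact_force: [0.4, 0.0, -1.7]
opening: 0.0237
```

send_rows([
  [[0,0,0,0],[0,0,0,0],[0,0,0,0]],
])

```text
time: 26.0
tool_pos: [0.5373, 0.0429, 0.2335]
tool_rot: [-1.553, -0.008, -1.039]
contact_force: [-1.2, -0.0, -0.8]
opening: 0.0237
```

```bash
python3 plan.py .5238,.0475,.172,30.5
```

```text
t26.00 pos [0.5373 0.0429 0.2335] jawyaw 30.5 q [-0.06  0.37  1.53  0.    1.22 -0.6 ] F [-1.2 -0.  -0.8] open 0.0237 down [ 0.019  0.002 -1.   ]
(0.5238, 0.0475, 0.172, 30.5) -> [-0.0113  0.0613 -0.0103] twist -0.0 dist 0.063
```

send_rows([
  [[-0.0113,0.02,-0.0103,0],[-0.0113,0.045,-0.0103,0],[-0.0113,0.06,-0.0103,0],[-0.0113,0.0655,-0.0103,0],[-0.0113,0.0655,-0.0103,0],[-0.0113,0.0655,-0.0103,0]],
])

```text
time: 26.6
tool_pos: [0.5249, 0.0475, 0.1693]
tool_rot: [-1.551, -0.009, -1.039]
contact_force: [0.6, -0.1, 0.2]
opening: 0.0239
```

```bash
python3 plan.py .5238,.0475,.148,30.5
python3 - <<'E'
from fit import *
cs=read_camera("side")
crop(cs,"pics/g3.png",240,190,110,110,7)
E
```

```text
t26.60 pos [0.5249 0.0475 0.1693] jawyaw 30.5 q [-0.06  0.42  1.66  0.    1.05 -0.59] F [ 0.6 -0.1  0.2] open 0.0239 down [ 0.022  0.002 -1.   ]
(0.5238, 0.0475, 0.148, 30.5) -> [-0.0008  0.0212 -0.0014] twist -0.0 dist 0.021
```

```bash
python3 - <<'E'
from fit import *
cs=read_camera("side");s=sensors.observe()
x,y,z=s["tool_pos"]; f=z-.0873
x0,y0=x,y
L=[circ(x0,y0,f,.018),circ(x0,y0,f+.056,.020),circ(.5233,.0479,.077,.013),circ(.5233,.0479,.061,.026),circ(x0,y0,f+.014,.018)]
overlay(cs,L,"pics/g4.png",270,235,50,70,10)
E
python3 - <<'E'
from fit import *
cs=read_camera("side")
f=cs["frame"][235:305,265:325,::-1]
g=np.clip((f.astype(float)-30)*2.2,0,255).astype(np.uint8)
cv2.imwrite("pics/g5.png",cv2.resize(g,None,fx=10,fy=10,interpolation=cv2.INTER_CUBIC)[:600])
E
python3 plan.py .423,-.16,.2,30.5 .423,-.16,.11,30.5
```

```text
t26.75 pos [0.5246 0.0475 0.1689] jawyaw 30.5 q [-0.06  0.42  1.66  0.    1.05 -0.59] F [-1.2 -0.7 -1. ] open 0.0238 down [ 0.021  0.002 -1.   ]
(0.423, -0.16, 0.2, 30.5) -> [ 0.1275 -0.0337 -0.1922] twist -0.0 dist 0.233
(0.423, -0.16, 0.11, 30.5) -> [ 0.1268  0.0562 -0.1939] twist -0.0 dist 0.238
```

send_rows([
  [[0,-0.034,0,0],[0.02,-0.034,-0.03,0],[0.045,-0.034,-0.07,0],[0.07,-0.034,-0.11,0],[0.1,-0.034,-0.15,0],[0.1275,-0.03,-0.1925,0],[0.127,0.01,-0.193,0],[0.1268,0.03,-0.1939,0]],
])

```text
time: 27.55
tool_pos: [0.4214, -0.1616, 0.1352]
tool_rot: [-1.552, -0.009, -1.043]
contact_force: [0.4, 1.2, -1.5]
opening: 0.0237
```

```bash
python3 plan.py .423,-.16,.1,30.5;  python3 - <<'E'
from fit import *
cs=read_camera("side")
crop(cs,"pics/h1.png",350,180,80,90,8)
E
```

```text
t27.55 pos [ 0.4214 -0.1616  0.1352] jawyaw 30.3 q [-0.54  0.34  1.9   0.02  0.89 -1.08] F [ 0.4  1.2 -1.5] open 0.0237 down [ 0.021  0.002 -1.   ]
(0.423, -0.16, 0.1, 30.5) -> [-0.0009  0.0353  0.0016] twist -0.2 dist 0.035
```

send_rows([
  [[-0.0009,0.015,0.0016,0],[-0.0009,0.028,0.0016,0],[-0.0009,0.036,0.0016,0],[-0.0009,0.04,0.0016,0],[-0.0009,0.04,0.0016,0]],
])

```text
time: 28.1
tool_pos: [0.4224, -0.1586, 0.0936]
tool_rot: [-1.553, -0.005, -1.041]
contact_force: [-0.8, 0.1, -0.4]
opening: 0.0238
```

```bash
python3 plan.py .423,-.16,.0945,30.5
```

```text
t28.10 pos [ 0.4224 -0.1586  0.0936] jawyaw 30.4 q [-0.54  0.41  1.94  0.02  0.78 -1.08] F [-0.8  0.1 -0.4] open 0.0238 down [ 0.018  0.004 -1.   ]
(0.423, -0.16, 0.0945, 30.5) -> [ 0.0015 -0.0009 -0.0002] twist -0.1 dist 0.002
```

send_rows([
  [[0,0.001,0,0],[0,0.002,0,0],[0,0.002,0,0]],
])

```text
time: 28.4
tool_pos: [0.423, -0.1587, 0.0933]
tool_rot: [-1.553, -0.007, -1.041]
contact_force: [-4.0, 1.9, 14.2]
opening: 0.0237
```

```bash
python3 plan.py .423,-.16,.0945,30.5;  python3 - <<'E'
from fit import *
cs=read_camera("side")
crop(cs,"pics/h2.png",350,190,80,90,8)
E
```

```text
t28.40 pos [ 0.423  -0.1587  0.0933] jawyaw 30.4 q [-0.54  0.41  1.94  0.02  0.78 -1.08] F [-4.   1.9 14.2] open 0.0237 down [ 0.019  0.003 -1.   ]
(0.423, -0.16, 0.0945, 30.5) -> [ 0.0012 -0.0012 -0.0006] twist -0.1 dist 0.002
```

send_rows([
  [[0,-0.001,0,0],[0,-0.001,0,0],[0,-0.001,0,0],[0,-0.001,0,0]],
], gripper=0.42)

```text
time: 28.85
tool_pos: [0.423, -0.1587, 0.0942]
tool_rot: [-1.553, -0.007, -1.041]
contact_force: [-0.2, 0.5, -0.3]
opening: 0.0384
```

```bash
python3 plan.py .423,-.16,.0945,30.5;  python3 - <<'E'
from fit import *
cs=read_camera("side")
crop(cs,"pics/h3.png",350,190,80,90,8)
E
```

```text
t28.85 pos [ 0.423  -0.1587  0.0942] jawyaw 30.4 q [-0.54  0.41  1.94  0.02  0.78 -1.08] F [-0.2  0.5 -0.3] open 0.0384 down [ 0.019  0.003 -1.   ]
(0.423, -0.16, 0.0945, 30.5) -> [ 0.0012 -0.0003 -0.0006] twist -0.1 dist 0.001
```

send_rows([
  [[0,-0.03,0,0],[0,-0.06,0,0],[0,-0.06,0,0],[0,-0.06,0,0]],
], gripper=0.5)

```text
time: 29.3
tool_pos: [0.4219, -0.159, 0.1543]
tool_rot: [-1.552, -0.008, -1.041]
contact_force: [-0.6, 0.0, 0.2]
opening: 0.0457
```

send_rows([
  [[0,-0.05,0,0]],
])

```text
time: 29.4
tool_pos: [0.4177, -0.1573, 0.1989]
tool_rot: [-1.559, 0.005, -1.041]
contact_force: [0.8, -0.6, -0.2]
opening: 0.0463
```

send_rows([
  [[0,0,0,0],[0,0,0,0],[0,0,0,0]],
])

```text
time: 29.7
tool_pos: [0.417, -0.1569, 0.1976]
tool_rot: [-1.56, 0.007, -1.041]
contact_force: [0.6, 0.2, 0.6]
opening: 0.046
```

```bash
python3 plan.py .423,-.16,.0945,30.5
python3 - <<'E'
from fit import *
ct=read_camera("top");cs=read_camera("side");
crop(ct,"pics/h4.png",355,275,45,40,15);crop(cs,"pics/h5.png",350,190,80,90,8)
crop(ct,"pics/h6.png",260,185,105,100,7)
E
```

```text
t29.70 pos [ 0.417  -0.1569  0.1976] jawyaw 30.4 q [-0.54  0.25  1.81  0.01  1.07 -1.08] F [0.6 0.2 0.6] open 0.0460 down [ 0.006  0.011 -1.   ]
(0.423, -0.16, 0.0945, 30.5) -> [0.0064 0.1031 0.0025] twist -0.1 dist 0.103
```

```bash
python3 - <<'E'
from fit import *
ct=read_camera("top");cs=read_camera("side")
print("handle top side",p2w(cs,[(350+296.5/8-.5,190+262.5/8-.5)],.106).round(4))
print("orig handle top side", p2w(cs,[(362+243.5/10-.5,212+110/10-.5)],.106).round(4))
print("foot side",p2w(cs,[(350+274/8-.5,190+512/8-.5)],.006+.007).round(4))
print("B,A top",p2w(ct,[(260+211.5/7-.5,185+483.5/7-.5),(260+338/7-.5,185+177.5/7-.5)],.077).round(4))
print("C top",p2w(ct,[(260+536/7-.5,185+440/7-.5)],.062).round(4))
m=p2w(cs,[(350+296.5/8-.5,190+262.5/8-.5)],.106)[0]
L=[]
for x,y in [(m[0],m[1]),(.4235,-.159)]:
    L+=[rect(x,y,30.5,.106,.024,.024),circ(x,y,.062,.020),circ(x,y,.006,.018),circ(x,y,.02,.018)]
overlay(cs,L[:4],"pics/h7.png",362,212,50,65,9);overlay(cs,L[4:],"pics/h8.png",362,212,50,65,9)
E
python3 plan.py .423,-.16,.0945,30.5
```

```text
handle top side [[ 0.4262 -0.1579  0.106 ]]
orig handle top side [[ 0.4272 -0.1565  0.106 ]]
foot side [[ 0.4224 -0.1532  0.013 ]]
B,A top [[0.5234 0.0494 0.077 ]
 [0.6276 0.0068 0.077 ]]
C top [[ 0.5391 -0.0604  0.062 ]]
t29.90 pos [ 0.4174 -0.1571  0.1981] jawyaw 30.4 q [-0.54  0.25  1.81  0.01  1.07 -1.08] F [ 0.  -0.7  0. ] open 0.0460 down [ 0.007  0.011 -1.   ]
(0.423, -0.16, 0.0945, 30.5) -> [0.006  0.1036 0.0022] twist -0.1 dist 0.104
```

send_rows([
  [[0.0055,0.03,0.0015,0],[0.0055,0.06,0.0015,0],[0.0055,0.09,0.0015,0],[0.0055,0.104,0.0015,0],[0.0055,0.104,0.0015,0],[0.0055,0.104,0.0015,0]],
])

```text
time: 30.5
tool_pos: [0.4222, -0.16, 0.0942]
tool_rot: [-1.56, 0.006, -1.041]
contact_force: [-0.4, 0.4, 0.2]
opening: 0.0458
```

send_rows([
  [[0,0,0,0],[0,0,0,0],[0,0,0,0],[0,0,0,0]],
], gripper=0.1, grip_force=58)

```text
time: 30.9
tool_pos: [0.4224, -0.1601, 0.0946]
tool_rot: [-1.559, 0.006, -1.041]
contact_force: [-0.1, -0.0, 1.2]
opening: 0.024
```

```bash
python3 plan.py .423,-.16,.0945,30.5
```

```text
t30.90 pos [ 0.4224 -0.1601  0.0946] jawyaw 30.4 q [-0.54  0.42  1.93  0.02  0.8  -1.08] F [-0.1 -0.   1.2] open 0.0240 down [ 0.007  0.011 -1.   ]
(0.423, -0.16, 0.0945, 30.5) -> [0.0002 0.0001 0.0006] twist -0.1 dist 0.001
```

send_rows([
  [[0,-0.03,0,0],[0,-0.06,0,0],[0,-0.1,0,0],[0,-0.1,0,0],[0,-0.1,0,0]],
])

```text
time: 31.4
tool_pos: [0.4218, -0.1613, 0.1952]
tool_rot: [-1.558, 0.004, -1.041]
contact_force: [-0.5, -0.6, -2.6]
opening: 0.0236
```

```bash
python3 plan.py .5233,.0482,.19,30.5
```

```text
t31.40 pos [ 0.4218 -0.1613  0.1952] jawyaw 30.4 q [-0.54  0.27  1.81  0.01  1.07 -1.08] F [-0.5 -0.6 -2.6] open 0.0236 down [ 0.009  0.01  -1.   ]
(0.5233, 0.0482, 0.19, 30.5) -> [-0.1294  0.0081  0.1933] twist -0.1 dist 0.233
```

send_rows([
  [[-0.026,0,0.039,0],[-0.052,0,0.077,0],[-0.078,0,0.116,0],[-0.104,0,0.155,0],[-0.1294,0.008,0.1933,0],[-0.1294,0.016,0.1933,0],[-0.1294,0.022,0.1933,0],[-0.1294,0.022,0.1933,0]],
])

```text
time: 32.2
tool_pos: [0.5219, 0.0477, 0.174]
tool_rot: [-1.562, 0.006, -1.041]
contact_force: [0.4, -0.4, -0.7]
opening: 0.0237
```

```bash
python3 plan.py .5233,.0482,.1506,30.5;  python3 - <<'E'
from fit import *
cs=read_camera("side");s=sensors.observe()
crop(cs,"pics/i1.png",265,225,65,70,9)
E
```

```text
t32.20 pos [0.5219 0.0477 0.174 ] jawyaw 30.3 q [-0.06  0.41  1.65  0.01  1.08 -0.6 ] F [ 0.4 -0.4 -0.7] open 0.0237 down [ 0.004  0.01  -1.   ]
(0.5233, 0.0482, 0.1506, 30.5) -> [0.0004 0.0235 0.0013] twist -0.2 dist 0.023
```

send_rows([
  [[0.0004,0.006,0.0013,0],[0.0004,0.009,0.0013,0],[0.0004,0.012,0.0013,0],[0.0004,0.015,0.0013,0],[0.0004,0.018,0.0013,0],[0.0004,0.02,0.0013,0],[0.0004,0.022,0.0013,0],[0.0004,0.0235,0.0013,0]],
])

```text
time: 33.05
tool_pos: [0.5238, 0.0477, 0.1514]
tool_rot: [-1.561, 0.005, -1.042]
contact_force: [0.7, 0.2, -0.8]
opening: 0.0237
```

```bash
python3 plan.py .5233,.0482,.1506,30.5
```

```text
t33.05 pos [0.5238 0.0477 0.1514] jawyaw 30.3 q [-0.06  0.44  1.67  0.01  1.02 -0.59] F [ 0.7  0.2 -0.8] open 0.0237 down [ 0.006  0.009 -1.   ]
(0.5233, 0.0482, 0.1506, 30.5) -> [-0.0007  0.0008 -0.0001] twist -0.2 dist 0.001
```

Snapped through, and no load is left. A gentle extra press should confirm it's on the floor.

send_rows([
  [[0,0.0015,0,0],[0,0.003,0,0],[0,0.0035,0,0]],
])

```text
time: 33.35
tool_pos: [0.5248, 0.0482, 0.1503]
tool_rot: [-1.557, 0.004, -1.043]
contact_force: [-4.5, 2.9, 23.3]
opening: 0.024
```

```bash
python3 plan.py .5233,.0482,.1506,30.5
```

```text
t33.35 pos [0.5248 0.0482 0.1503] jawyaw 30.3 q [-0.06  0.44  1.67  0.01  1.02 -0.59] F [-4.5  2.9 23.3] open 0.0240 down [ 0.01  0.01 -1.  ]
(0.5233, 0.0482, 0.1506, 30.5) -> [-0.0008 -0.0003 -0.0013] twist -0.2 dist 0.002
```

send_rows([
  [[0,-0.01,0,0],[0,-0.03,0,0],[0,-0.045,0,0],[0,-0.045,0,0],[0,-0.045,0,0]],
])

```text
time: 33.85
tool_pos: [0.5241, 0.0476, 0.1948]
tool_rot: [-1.558, 0.004, -1.043]
contact_force: [-0.2, 0.0, -1.6]
opening: 0.0239
```

```bash
python3 plan.py .6265,.0067,.174,30.5;  python3 - <<'E'
from fit import *
cs=read_camera("side");s=sensors.observe()
crop(cs,"pics/i2.png",235,205,110,100,7)
E
```

```text
t33.85 pos [0.5241 0.0476 0.1948] jawyaw 30.2 q [-0.06  0.39  1.62  0.01  1.13 -0.59] F [-0.2  0.  -1.6] open 0.0239 down [ 0.009  0.01  -1.   ]
(0.6265, 0.0067, 0.174, 30.5) -> [0.087  0.0213 0.0676] twist -0.3 dist 0.112
```

```bash
python3 - <<'E'
from fit import *
cs=read_camera("side")
print(p2w(cs,[(235+220.5/7-.5,205+250.5/7-.5)],.077).round(4),p2w(cs,[(235+401/7-.5,205+532/7-.5)],.062).round(4))
E
python3 plan.py .6275,.0035,.195,30.5
```

```text
[[0.6278 0.0016 0.077 ]] [[0.5261 0.0516 0.062 ]]
t33.95 pos [0.5238 0.0476 0.1942] jawyaw 30.2 q [-0.06  0.39  1.62  0.01  1.13 -0.59] F [ 0.2 -0.  -0.9] open 0.0235 down [ 0.008  0.01  -1.   ]
(0.6275, 0.0035, 0.195, 30.5) -> [ 0.0904 -0.0005  0.0674] twist -0.3 dist 0.113
```

```bash
python3 plan.py .6276,.0012,.174,30.3
```

```text
t33.95 pos [0.5238 0.0476 0.1942] jawyaw 30.2 q [-0.06  0.39  1.62  0.01  1.13 -0.59] F [ 0.2 -0.  -0.9] open 0.0235 down [ 0.008  0.01  -1.   ]
(0.6276, 0.0012, 0.174, 30.3) -> [0.0925 0.0205 0.0661] twist -0.1 dist 0.116
```

send_rows([
  [[0.037,0,0.026,0],[0.073,0,0.052,0],[0.0925,0,0.0661,0],[0.0925,0.01,0.0661,0],[0.0925,0.02,0.0661,0],[0.0925,0.02,0.0661,0],[0.0925,0.02,0.0661,0]],
])

```text
time: 34.65
tool_pos: [0.6266, 0.0018, 0.1739]
tool_rot: [-1.561, 0.006, -1.042]
contact_force: [0.1, 0.0, -0.2]
opening: 0.0237
```

```bash
python3 plan.py .6276,.0012,.1506,30.3;  python3 - <<'E'
from fit import *
cs=read_camera("side");s=sensors.observe()
crop(cs,"pics/i3.png",235,195,65,70,9)
E
```

```text
t34.65 pos [0.6266 0.0018 0.1739] jawyaw 30.3 q [-0.12  0.59  1.34  0.01  1.21 -0.66] F [ 0.1  0.  -0.2] open 0.0237 down [ 0.006  0.011 -1.   ]
(0.6276, 0.0012, 0.1506, 30.3) -> [0.0012 0.0233 0.0003] twist -0.0 dist 0.023
```

send_rows([
  [[0,0.006,0,0],[0,0.009,0,0],[0,0.012,0,0],[0,0.015,0,0],[0,0.018,0,0],[0,0.02,0,0],[0,0.022,0,0],[0,0.0233,0,0]],
])

```text
time: 35.5
tool_pos: [0.6273, 0.002, 0.1517]
tool_rot: [-1.559, 0.005, -1.042]
contact_force: [-0.1, 0.8, -1.5]
opening: 0.0236
```

```bash
python3 plan.py .6276,.0012,.1506,30.3
```

```text
t35.50 pos [0.6273 0.002  0.1517] jawyaw 30.3 q [-0.12  0.61  1.37  0.01  1.16 -0.66] F [-0.1  0.8 -1.5] open 0.0236 down [ 0.008  0.01  -1.   ]
(0.6276, 0.0012, 0.1506, 30.3) -> [ 0.0008  0.0011 -0.0001] twist -0.0 dist 0.001
```

send_rows([
  [[0,0.0015,0,0],[0,0.003,0,0],[0,0.0038,0,0]],
])

```text
time: 35.8
tool_pos: [0.6274, 0.0019, 0.1504]
tool_rot: [-1.558, 0.004, -1.042]
contact_force: [-6.8, 0.4, 20.6]
opening: 0.0237
```

```bash
python3 plan.py .6276,.0012,.1506,30.3
```

```text
t35.80 pos [0.6274 0.0019 0.1504] jawyaw 30.3 q [-0.12  0.61  1.37  0.01  1.15 -0.66] F [-6.8  0.4 20.6] open 0.0237 down [ 0.009  0.01  -1.   ]
(0.6276, 0.0012, 0.1506, 30.3) -> [ 0.0007 -0.0002 -0.0002] twist -0.0 dist 0.001
```

send_rows([
  [[0,-0.01,0,0],[0,-0.03,0,0],[0,-0.05,0,0],[0,-0.05,0,0],[0,-0.05,0,0]],
])

```text
time: 36.3
tool_pos: [0.6269, 0.0015, 0.2001]
tool_rot: [-1.558, 0.004, -1.042]
contact_force: [-0.6, -0.3, -1.2]
opening: 0.0235
```

```bash
python3 plan.py .4224,-.1601,.2,30.4;  python3 - <<'E'
from fit import *
cs=read_camera("side");s=sensors.observe()
crop(cs,"pics/i4.png",235,205,110,100,7)
E
```

```text
t36.30 pos [0.6269 0.0015 0.2001] jawyaw 30.3 q [-0.13  0.56  1.31  0.01  1.26 -0.66] F [-0.6 -0.3 -1.2] open 0.0235 down [ 0.01  0.01 -1.  ]
(0.4224, -0.1601, 0.2, 30.4) -> [ 0.0364 -0.0035 -0.258 ] twist -0.1 dist 0.261
```

```bash
python3 plan.py .421,-.161,.14,30.4
```

```text
t36.35 pos [0.6265 0.0015 0.1993] jawyaw 30.3 q [-0.13  0.57  1.31  0.01  1.26 -0.66] F [-0.5  0.2 -1.2] open 0.0236 down [ 0.008  0.01  -1.   ]
(0.421, -0.161, 0.14, 30.4) -> [ 0.037   0.056  -0.2601] twist -0.1 dist 0.269
```

send_rows([
  [[0.006,0,-0.044,0],[0.012,0,-0.088,0],[0.019,0,-0.132,0],[0.025,0,-0.176,0],[0.031,0.01,-0.22,0],[0.037,0.03,-0.2601,0],[0.037,0.05,-0.2601,0],[0.037,0.056,-0.2601,0]],
])

```text
time: 37.15
tool_pos: [0.4189, -0.1609, 0.1377]
tool_rot: [-1.561, 0.009, -1.045]
contact_force: [0.2, -0.0, -1.8]
opening: 0.0236
```

```bash
python3 plan.py .421,-.161,.0965,30.4
```

```text
t37.15 pos [ 0.4189 -0.1609  0.1377] jawyaw 30.1 q [-0.55  0.34  1.88  0.02  0.92 -1.08] F [ 0.2 -0.  -1.8] open 0.0236 down [ 0.004  0.013 -1.   ]
(0.421, -0.161, 0.0965, 30.4) -> [0.0015 0.0413 0.0013] twist -0.3 dist 0.041
```

send_rows([
  [[0.0015,0.01,0.001,0],[0.0015,0.025,0.001,0],[0.0015,0.036,0.001,0],[0.0015,0.041,0.001,0],[0.0015,0.043,0.001,0],[0.0015,0.0435,0.001,0]],
])

```text
time: 37.75
tool_pos: [0.4209, -0.1608, 0.0945]
tool_rot: [-1.561, 0.009, -1.044]
contact_force: [-2.3, 1.6, 5.2]
opening: 0.0241
```

```bash
python3 plan.py .421,-.161,.0945,30.4;  python3 - <<'E'
from fit import *
cs=read_camera("side");s=sensors.observe()
crop(cs,"pics/j1.png",350,190,80,90,8)
E
```

```text
t37.75 pos [ 0.4209 -0.1608  0.0945] jawyaw 30.2 q [-0.54  0.42  1.93  0.02  0.8  -1.08] F [-2.3  1.6  5.2] open 0.0241 down [ 0.004  0.013 -1.   ]
(0.421, -0.161, 0.0945, 30.4) -> [0.0002 0.     0.    ] twist -0.2 dist 0.000
```

On the coaster and well centred, with 5 N contact. Release, lift and check.

send_rows([
  [[0,-0.0005,0,0],[0,-0.0005,0,0],[0,-0.0005,0,0],[0,-0.0005,0,0],[0,-0.02,0,0],[0,-0.06,0,0],[0,-0.1,0,0],[0,-0.1,0,0]],
], gripper=0.5)

```text
time: 38.6
tool_pos: [0.4229, -0.1636, 0.1993]
tool_rot: [-1.556, 0.0, -1.044]
contact_force: [0.3, -0.8, -0.1]
opening: 0.0456
```

```bash
python3 plan.py .56,.13,.15,0;  python3 - <<'E'
from fit import *
cs=read_camera("side");s=sensors.observe()
crop(cs,"pics/j2.png",350,190,80,90,8)
ct=read_camera("top");crop(ct,"pics/j3.png",260,185,105,100,7)
E
```

```text
t38.60 pos [ 0.4229 -0.1636  0.1993] jawyaw 30.2 q [-0.55  0.26  1.8   0.01  1.07 -1.08] F [ 0.3 -0.8 -0.1] open 0.0456 down [ 0.012  0.008 -1.   ]
(0.56, 0.13, 0.15, 0.0) -> [-0.1849  0.0532  0.2654] twist 30.2 dist 0.328
```

```bash
python3 - <<'E'
from fit import *
ct=read_camera("top");cs=read_camera("side")
p=p2w(ct,[(260+130.5/7-.5,185+241/7-.5)],.088)[0];print("peg top",p.round(4), np.degrees(np.arctan2(p[1]+.003,p[0]-.5631)),np.hypot(p[1]+.003,p[0]-.5631))
crop(cs,"pics/k1.png",235,205,110,100,7)
E
python3 plan.py .651,.0516,.15,64
```

```text
peg top [0.6046 0.0763 0.088 ] 62.41053188550852 0.08951748836651034
t38.80 pos [ 0.4199 -0.1618  0.1936] jawyaw 30.2 q [-0.55  0.27  1.81  0.01  1.07 -1.08] F [-0.1  1.   0.7] open 0.0458 down [ 0.002  0.014 -1.   ]
(0.651, 0.0516, 0.15, 64.0) -> [-0.0679  0.047   0.3067] twist -33.8 dist 0.318
```

send_rows([
  [[-0.01,0,0.045,-5],[-0.02,0,0.09,-10],[-0.03,0,0.135,-15],[-0.04,0,0.18,-20],[-0.05,0,0.226,-26],[-0.06,0,0.27,-32],[-0.068,0.02,0.308,-34],[-0.068,0.045,0.308,-34]],
], gripper=0, grip_force=20)

```text
time: 39.6
tool_pos: [0.6545, 0.0561, 0.1498]
tool_rot: [-1.556, 0.003, -0.446]
contact_force: [-0.6, 0.1, -1.3]
opening: 0.0004
```

```bash
python3 plan.py .653,.052,.097,63.5
```

```text
t39.60 pos [0.6545 0.0561 0.1498] jawyaw 64.4 q [-0.04  0.67  1.27  0.02  1.21 -1.17] F [-0.6  0.1 -1.3] open 0.0004 down [ 0.004  0.015 -1.   ]
(0.653, 0.052, 0.097, 63.5) -> [ 0.0006  0.0527 -0.0052] twist 0.9 dist 0.053
```

send_rows([
  [[0.0006,0.02,-0.0045,0.9],[0.0006,0.04,-0.0045,0.9],[0.0006,0.052,-0.0045,0.9],[0.0006,0.052,-0.0045,0.9],[0.0006,0.052,-0.0045,0.9]],
])

```text
time: 40.1
tool_pos: [0.6534, 0.0525, 0.0977]
tool_rot: [-1.556, 0.004, -0.462]
contact_force: [0.6, -0.0, 1.0]
opening: 0.0006
```

```bash
python3 plan.py .653,.052,.097,63.5
python3 - <<'E'
from fit import *
cs=read_camera("side")
crop(cs,"pics/k2.png",215,185,120,100,6)
E
```

```text
t40.10 pos [0.6534 0.0525 0.0977] jawyaw 63.5 q [-0.04  0.72  1.33  0.02  1.1  -1.16] F [ 0.6 -0.   1. ] open 0.0006 down [ 0.003  0.015 -1.   ]
(0.653, 0.052, 0.097, 63.5) -> [-0.0001  0.0006 -0.0006] twist 0.0 dist 0.001
```

send_rows([
  [[-0.02,0,0,0],[-0.055,0,0,0],[-0.088,0,0,0],[-0.088,-0.03,0,0],[-0.088,-0.07,0,0],[-0.088,-0.08,0,0]],
])

```text
time: 40.75
tool_pos: [0.5769, 0.0906, 0.1846]
tool_rot: [-1.551, -0.007, -0.462]
contact_force: [1.1, -0.4, 0.2]
opening: 0.0007
```

```bash
python3 - <<'E'
from fit import *
for i in range(6):
    cs=read_camera("side");s=sensors.observe()
    f=cs["frame"][215:300,230:345,::-1]
    cv2.imwrite(f"pics/l{i}.png",f)
    print(s["time"])
a=[cv2.resize(cv2.imread(f"pics/l{i}.png"),None,fx=2.2,fy=2.2) for i in range(6)]
cv2.imwrite("pics/l.png",np.vstack([np.hstack(a[:3]),np.hstack(a[3:])]))
E
python3 plan.py
```

```text
40.8
40.85
40.9
40.95
41.0
41.05
t41.05 pos [0.574  0.0903 0.1773] jawyaw 63.5 q [ 0.02  0.51  1.48  0.02  1.15 -1.1 ] F [ 0.   0.2 -0.6] open 0.0006 down [ 0.002  0.015 -1.   ]
```

```bash
cat > rk.py <<'E'
from ov import *
def rackm(cx,cy,yaw,z=.031):
    L=[rect(cx,cy,yaw,z,.1,.13)]
    a=np.radians(yaw)
    for o in (-.04,0,.04):
        L.append(rect(cx-o*np.sin(a),cy+o*np.cos(a),yaw,z,.1,.01))
    return L
def plate(cx,cy,yaw,zb=.006): # upright plate outline
    return [rect(cx,cy,yaw,zb+.085,.09,.005)]
E
python3 - <<'E'
from rk import *
ct=read_camera("top");cs=read_camera("side")
D=rackm(.6215,-.2325,2.6);R=rackm(.438,-.349,1.3)
P=plate(.627,-.2325,2)+plate(.617,-.2725,1.6)
overlay(ct,D+P,"pics/m1.png",365,180,80,70,9);overlay(cs,D+P,"pics/m2.png",290,150,85,80,8)
overlay(ct,R,"pics/m3.png",415,255,80,65,9);overlay(cs,R,"pics/m4.png",380,165,75,70,9)
E
python3 plan.py .6262,-.232,.17,92
python3 - <<'E'
from h import *
ct=read_camera("top");crop(ct,"pics/n0.png",260,185,105,100,5)
E
```

```text
t41.15 pos [0.5741 0.0904 0.1772] jawyaw 63.5 q [ 0.02  0.51  1.48  0.02  1.15 -1.1 ] F [-0.4 -0.1 -0. ] open 0.0007 down [ 0.002  0.015 -1.   ]
(0.6262, -0.232, 0.17, 92.0) -> [ 0.1904  0.0026 -0.2654] twist -28.5 dist 0.327
```

send_rows([
  [[0.025,0,-0.035,-4],[0.05,0,-0.07,-8],[0.075,0,-0.105,-12],[0.1,0,-0.14,-16],[0.125,0,-0.175,-20],[0.15,0,-0.21,-24],[0.175,0,-0.245,-28],[0.1904,0,-0.2654,-28.5]],
], gripper=0.24)

```text
time: 42.0
tool_pos: [0.626, -0.2355, 0.1716]
tool_rot: [-1.556, -0.002, 0.035]
contact_force: [-0.0, 0.4, -0.4]
opening: 0.0222
```

send_rows([
  [[0,0,0,0],[0,0,0,0]],
])

```text
time: 42.2
tool_pos: [0.6254, -0.2358, 0.1703]
tool_rot: [-1.555, -0.0, 0.033]
contact_force: [-0.0, 0.8, 0.7]
opening: 0.022
```

```bash
python3 plan.py .6262,-.232,.11,92 .6262,-.232,.075,92
python3 - <<'E'
from h import *
cs=read_camera("side");crop(cs,"pics/n1.png",280,110,110,100,7)
E
```

```text
t42.20 pos [ 0.6254 -0.2358  0.1703] jawyaw 91.9 q [-0.48  0.67  1.19  0.01  1.28 -2.09] F [-0.   0.8  0.7] open 0.0220 down [-0.     0.016 -1.   ]
(0.6262, -0.232, 0.11, 92.0) -> [0.0009 0.0604 0.0029] twist -0.1 dist 0.060
(0.6262, -0.232, 0.075, 92.0) -> [0.0009 0.0953 0.0023] twist -0.1 dist 0.095
```

send_rows([
  [[0.0009,0.025,0.0028,0],[0.0009,0.045,0.0028,0],[0.0009,0.055,0.0028,0],[0.0009,0.055,0.0028,0]],
])

```text
time: 42.65
tool_pos: [0.6258, -0.2294, 0.1143]
tool_rot: [-1.553, 0.002, 0.036]
contact_force: [0.7, -0.8, -0.7]
opening: 0.0221
```

```bash
python3 plan.py .6262,-.232,.075,92
python3 - <<'E'
from h import *
cs=read_camera("side");crop(cs,"pics/n2.png",280,120,90,90,8)
E
```

```text
t42.65 pos [ 0.6258 -0.2294  0.1143] jawyaw 92.1 q [-0.47  0.72  1.26  0.02  1.17 -2.09] F [ 0.7 -0.8 -0.7] open 0.0221 down [-0.003  0.018 -1.   ]
(0.6262, -0.232, 0.075, 92.0) -> [ 0.0004  0.0393 -0.0033] twist 0.1 dist 0.039
```

send_rows([
  [[0.0004,0.004,-0.003,0],[0.0004,0.015,-0.003,0],[0.0004,0.03,-0.003,0],[0.0004,0.039,-0.003,0],[0.0004,0.039,-0.003,0]],
])

```text
time: 43.2
tool_pos: [0.6257, -0.2318, 0.0741]
tool_rot: [-1.552, 0.004, 0.036]
contact_force: [0.4, 0.5, -0.2]
opening: 0.0222
```

```bash
python3 plan.py .6262,-.232,.075,92
```

```text
t43.20 pos [ 0.6257 -0.2318  0.0741] jawyaw 92.0 q [-0.48  0.77  1.29  0.02  1.1  -2.09] F [ 0.4  0.5 -0.2] open 0.0222 down [-0.005  0.018 -1.   ]
(0.6262, -0.232, 0.075, 92.0) -> [ 0.0005 -0.0009 -0.0002] twist 0.0 dist 0.001
```

send_rows([
  [[0,0,0,0],[0,0,0,0],[0,0,0,0],[0,0,0,0]],
], gripper=0, grip_force=40)

```text
time: 43.6
tool_pos: [0.6259, -0.2338, 0.0743]
tool_rot: [-1.556, 0.003, 0.036]
contact_force: [-1.0, -6.0, -3.6]
opening: 0.0047
```

```bash
python3 plan.py .6262,-.232,.075,92
```

```text
t43.60 pos [ 0.6259 -0.2338  0.0743] jawyaw 92.1 q [-0.48  0.77  1.29  0.01  1.09 -2.09] F [-1.  -6.  -3.6] open 0.0047 down [-0.004  0.015 -1.   ]
(0.6262, -0.232, 0.075, 92.0) -> [ 0.0004 -0.0006  0.0018] twist 0.1 dist 0.002
```

send_rows([
  [[0,-0.02,0,0],[0,-0.05,0,0],[0,-0.09,0,0],[0,-0.11,0,0],[0,-0.11,0,0],[0,-0.11,0,0]],
])

```text
time: 44.2
tool_pos: [0.626, -0.2352, 0.1838]
tool_rot: [-1.556, 0.003, 0.036]
contact_force: [-0.9, 0.5, -2.4]
opening: 0.0047
```

```bash
python3 plan.py .438,-.3495,.18,91.4
python3 - <<'E'
from h import *
cs=read_camera("side");crop(cs,"pics/n3.png",280,90,110,110,7)
ct=read_camera("top");crop(ct,"pics/n4.png",365,180,130,130,5)
E
```

```text
t44.20 pos [ 0.626  -0.2352  0.1838] jawyaw 92.1 q [-0.48  0.67  1.17  0.01  1.32 -2.09] F [-0.9  0.5 -2.4] open 0.0047 down [-0.004  0.015 -1.   ]
(0.438, -0.3495, 0.18, 91.4) -> [-0.192   0.0028 -0.1075] twist 0.7 dist 0.220
```

Run:
```python
from h import *
cs=read_camera("side")
A=p2w(cs,[(280+202.5/7-.5,90+498.5/7-.5),(280+438/7-.5,90+574/7-.5)],.1158);print(A.round(4),A.mean(0).round(4))
B=p2w(cs,[(280+441/7-.5,90+372/7-.5)],.1158+.085);print(B.round(4))
```

```text
[[ 0.6736 -0.2288  0.1158]
 [ 0.5865 -0.238   0.1158]] [ 0.63   -0.2334  0.1158]
[[ 0.5853 -0.2348  0.2008]]
```

```bash
python3 - <<'E'
from rk import *
cs=read_camera("side");cs["frame"]=cv2.imread("pics/side0.png")[:,:,::-1]
overlay(cs,rackm(.438,-.3495,1.4),"pics/m5.png",380,165,75,70,10)
overlay(cs,rackm(.437,-.351,1.4),"pics/m6.png",380,165,75,70,10)
E
python3 plan.py .436,-.311,.18,91.4
```

```text
t44.40 pos [ 0.6256 -0.235   0.1823] jawyaw 92.1 q [-0.48  0.67  1.17  0.01  1.32 -2.09] F [ 0.4 -0.1 -0.7] open 0.0049 down [-0.007  0.016 -1.   ]
(0.436, -0.311, 0.18, 91.4) -> [-0.1922  0.0023 -0.0691] twist 0.7 dist 0.204
```

send_rows([
  [[-0.048,0,-0.017,0.2],[-0.096,0,-0.035,0.4],[-0.144,0,-0.052,0.7],[-0.1922,0,-0.0691,0.7],[-0.1922,0.02,-0.0691,0.7],[-0.1922,0.045,-0.0691,0.7],[-0.1922,0.06,-0.0691,0.7],[-0.1922,0.06,-0.0691,0.7]],
])

```text
time: 45.2
tool_pos: [0.4341, -0.3089, 0.1196]
tool_rot: [-1.55, 0.01, 0.023]
contact_force: [0.3, 0.1, -1.0]
opening: 0.0047
```

```bash
python3 plan.py .436,-.311,.11,91.4
python3 - <<'E'
from rk import *
cs=read_camera("side");s=sensors.observe();x,y,z=s["tool_pos"];R=rot(s["tool_rot"])
b=np.array([x+.003,y,z])+R[:,1]*.068
overlay(cs,rackm(.4392,-.3497,1.4)+[rect(b[0],b[1],1.4,b[2],.09,.005)],"pics/p1.png",370,130,85,105,7)
crop(cs,"pics/p2.png",370,130,85,105,7)
E
```

```text
t45.20 pos [ 0.4341 -0.3089  0.1196] jawyaw 91.3 q [-0.77  0.51  1.66  0.01  0.99 -2.37] F [ 0.3  0.1 -1. ] open 0.0047 down [-0.011  0.021 -1.   ]
(0.436, -0.311, 0.11, 91.4) -> [ 0.0019  0.0096 -0.0023] twist -0.1 dist 0.010
```

send_rows([
  [[0.0019,0,-0.0023,0],[0.0019,0.005,-0.0023,0],[0.0019,0.005,-0.0023,0]],
])

```text
time: 45.55
tool_pos: [0.437, -0.3116, 0.1159]
tool_rot: [-1.552, 0.008, 0.024]
contact_force: [0.1, -0.1, -1.6]
opening: 0.0048
```

```bash
python3 plan.py .436,-.311,.11,91.4
python3 - <<'E'
from rk import *
cs=read_camera("side");s=sensors.observe();x,y,z=s["tool_pos"];R=rot(s["tool_rot"])
b=np.array([x+.003,y,z])+R[:,1]*.068
print(b)
overlay(cs,rackm(.4392,-.3497,1.4)+[rect(b[0],b[1],1.4,b[2],.09,.005)],"pics/p3.png",382,170,60,62,12)
crop(cs,"pics/p4.png",382,170,60,62,12)
E
```

```text
t45.55 pos [ 0.437  -0.3116  0.1159] jawyaw 91.4 q [-0.77  0.52  1.66  0.01  0.99 -2.37] F [ 0.1 -0.1 -1.6] open 0.0048 down [-0.009  0.019 -1.   ]
(0.436, -0.311, 0.11, 91.4) -> [-0.0009  0.0059  0.0005] twist -0.0 dist 0.006
[ 0.43934991 -0.31033014  0.04807526]
```

send_rows([
  [[0,0.008,0.0004,0],[0,0.014,0.0004,0],[0,0.018,0.0004,0],[0,0.021,0.0004,0],[0,0.024,0.0004,0],[0,0.026,0.0004,0]],
])

```text
time: 46.2
tool_pos: [0.4376, -0.3107, 0.0961]
tool_rot: [-1.554, 0.005, 0.024]
contact_force: [-10.5, 13.0, 57.3]
opening: 0.0048
```

```bash
python3 plan.py .436,-.311,.0743,91.4
python3 - <<'E'
from rk import *
cs=read_camera("side")
crop(cs,"pics/p5.png",382,170,60,62,12)
E
```

```text
t46.20 pos [ 0.4376 -0.3107  0.0961] jawyaw 91.4 q [-0.76  0.54  1.68  0.01  0.93 -2.37] F [-10.5  13.   57.3] open 0.0048 down [-0.005  0.017 -1.   ]
(0.436, -0.311, 0.0743, 91.4) -> [-0.0015  0.0218 -0.0006] twist -0.0 dist 0.022
```

send_rows([
  [[0,-0.006,0,0],[0,-0.014,0,0],[0,-0.014,0,0],[0,-0.014,0,0]],
])

```text
time: 46.65
tool_pos: [0.4375, -0.3108, 0.1093]
tool_rot: [-1.553, 0.005, 0.024]
contact_force: [0.5, -0.2, -1.1]
opening: 0.005
```

```bash
python3 plan.py .436,-.311,.0743,91.4
python3 - <<'E'
from rk import *
cs=read_camera("side");s=sensors.observe();x,y,z=s["tool_pos"];R=rot(s["tool_rot"])
b=np.array([x+.003,y,z])+R[:,1]*.068
print(b)
overlay(cs,rackm(.4392,-.3497,1.4)+[rect(b[0],b[1],1.4,b[2],.09,.005)],"pics/p6.png",382,170,60,62,12)
f=cs["frame"][170:232,382:442,::-1];g=np.clip((f.astype(float)-40)*1.9,0,255).astype(np.uint8)
cv2.imwrite("pics/p7.png",cv2.resize(g,None,fx=12,fy=12,interpolation=cv2.INTER_CUBIC))
ct=read_camera("top");crop(ct,"pics/p8.png",415,255,80,65,9)
E
```

```text
t46.65 pos [ 0.4375 -0.3108  0.1093] jawyaw 91.4 q [-0.77  0.52  1.67  0.01  0.97 -2.37] F [ 0.5 -0.2 -1.1] open 0.0050 down [-0.006  0.017 -1.   ]
(0.436, -0.311, 0.0743, 91.4) -> [-0.0013  0.035  -0.0008] twist -0.0 dist 0.035
[ 0.43995226 -0.30941804  0.04105824]
```

Run:
```python
from rk import *
im=cv2.imread("pics/side0.png")
f=im[170:232,382:442];g=np.clip((f.astype(float)-60)*2.2,0,255).astype(np.uint8)
g=cv2.resize(g,None,fx=12,fy=12,interpolation=cv2.INTER_CUBIC)
for k in range(0,60,10): cv2.line(g,(k*12,0),(k*12,8),(0,0,255),1)
cv2.imwrite("pics/p9.png",g)
cs=read_camera("side")
F=lambda a,b:(382+(a+.5)/12-.5,170+(b+.5)/12-.5)
print(p2w(cs,[F(130,345),F(530,505),F(330,425)],.031).round(4))
# profile of grey along vertical line at col 410 and 418
gr=cv2.cvtColor(im,cv2.COLOR_BGR2GRAY)
for u in (402,408,414,420):
    print(u,[(v,int(gr[v,u])) for v in range(180,225)])
```

```text
[[ 0.4838 -0.3054  0.031 ]
 [ 0.3958 -0.3076  0.031 ]
 [ 0.4393 -0.3065  0.031 ]]
402 [(180, 168), (181, 159), (182, 149), (183, 141), (184, 133), (185, 126), (186, 120), (187, 116), (188, 113), (189, 115), (190, 121), (191, 125), (192, 126), (193, 130), (194, 136), (195, 142), (196, 142), (197, 138), (198, 131), (199, 120), (200, 113), (201, 116), (202, 127), (203, 135), (204, 137), (205, 138), (206, 137), (207, 135), (208, 126), (209, 116), (210, 111), (211, 113), (212, 114), (213, 113), (214, 112), (215, 111), (216, 112), (217, 119), (218, 133), (219, 152), (220, 164), (221, 169), (222, 169), (223, 171), (224, 172)]
408 [(180, 120), (181, 124), (182, 125), (183, 126), (184, 127), (185, 127), (186, 124), (187, 122), (188, 119), (189, 115), (190, 110), (191, 114), (192, 120), (193, 124), (194, 127), (195, 133), (196, 143), (197, 148), (198, 146), (199, 140), (200, 133), (201, 123), (202, 114), (203, 112), (204, 120), (205, 130), (206, 135), (207, 135), (208, 136), (209, 135), (210, 129), (211, 120), (212, 113), (213, 114), (214, 116), (215, 115), (216, 111), (217, 111), (218, 111), 
[... 461 characters left out ...]
(212, 131), (213, 123), (214, 114), (215, 112), (216, 115), (217, 115), (218, 113), (219, 111), (220, 111), (221, 111), (222, 115), (223, 129), (224, 141)]
420 [(180, 119), (181, 116), (182, 111), (183, 110), (184, 114), (185, 121), (186, 125), (187, 126), (188, 128), (189, 130), (190, 129), (191, 124), (192, 120), (193, 115), (194, 111), (195, 109), (196, 113), (197, 124), (198, 136), (199, 143), (200, 146), (201, 148), (202, 150), (203, 147), (204, 139), (205, 132), (206, 121), (207, 112), (208, 111), (209, 120), (210, 128), (211, 132), (212, 132), (213, 132), (214, 129), (215, 122), (216, 112), (217, 112), (218, 115), (219, 115), (220, 113), (221, 111), (222, 110), (223, 109), (224, 112)]
```

send_rows([
  [[-0.001,0,-0.003,0],[-0.001,0.004,-0.003,0],[-0.001,0.008,-0.003,0],[-0.001,0.012,-0.003,0],[-0.001,0.015,-0.003,0],[-0.001,0.016,-0.003,0]],
])

```text
time: 47.4
tool_pos: [0.4362, -0.3133, 0.0925]
tool_rot: [-1.553, 0.006, 0.024]
contact_force: [0.9, 0.5, -0.6]
opening: 0.0047
```

```bash
python3 plan.py .436,-.3135,.0713,91.4
```

```text
t47.40 pos [ 0.4362 -0.3133  0.0925] jawyaw 91.4 q [-0.77  0.55  1.68  0.01  0.93 -2.37] F [ 0.9  0.5 -0.6] open 0.0047 down [-0.007  0.018 -1.   ]
(0.436, -0.3135, 0.0713, 91.4) -> [-0.0001  0.0212 -0.0006] twist -0.0 dist 0.021
```

send_rows([
  [[0,0.005,0,0],[0,0.01,0,0],[0,0.014,0,0],[0,0.0165,0,0],[0,0.018,0,0],[0,0.018,0,0]],
])

```text
time: 48.0
tool_pos: [0.4361, -0.3131, 0.0744]
tool_rot: [-1.553, 0.006, 0.024]
contact_force: [0.4, -1.9, -2.2]
opening: 0.005
```

```bash
python3 plan.py .436,-.3135,.0713,91.4
```

```text
t48.00 pos [ 0.4361 -0.3131  0.0744] jawyaw 91.3 q [-0.77  0.58  1.69  0.01  0.89 -2.37] F [ 0.4 -1.9 -2.2] open 0.0050 down [-0.007  0.018 -1.   ]
(0.436, -0.3135, 0.0713, 91.4) -> [-0.0001  0.0031 -0.0004] twist -0.1 dist 0.003
```

send_rows([
  [[0,0.001,0,0],[0,0.002,0,0],[0,0.003,0,0],[0,0.003,0,0]],
])

```text
time: 48.4
tool_pos: [0.4362, -0.3131, 0.0714]
tool_rot: [-1.553, 0.006, 0.024]
contact_force: [-0.7, -1.6, -1.8]
opening: 0.0044
```

```bash
python3 plan.py .436,-.3135,.0713,91.4
python3 - <<'E'
from rk import *
cs=read_camera("side")
crop(cs,"pics/q1.png",370,150,75,80,9)
E
```

```text
t48.40 pos [ 0.4362 -0.3131  0.0714] jawyaw 91.3 q [-0.77  0.58  1.7   0.01  0.88 -2.37] F [-0.7 -1.6 -1.8] open 0.0044 down [-0.006  0.018 -1.   ]
(0.436, -0.3135, 0.0713, 91.4) -> [-0.0002  0.0001 -0.0004] twist -0.1 dist 0.000
```

send_rows([
  [[0,0.001,0,0],[0,0.002,0,0],[0,0.0025,0,0]],
])

```text
time: 48.75
tool_pos: [0.4361, -0.3132, 0.0712]
tool_rot: [-1.554, 0.005, 0.024]
contact_force: [-7.0, 2.8, 24.5]
opening: 0.0047
```

```bash
python3 plan.py .436,-.3135,.0713,91.4
```

```text
t48.75 pos [ 0.4361 -0.3132  0.0712] jawyaw 91.3 q [-0.77  0.58  1.7   0.01  0.88 -2.37] F [-7.   2.8 24.5] open 0.0047 down [-0.006  0.017 -1.   ]
(0.436, -0.3135, 0.0713, 91.4) -> [-0.0001 -0.0001 -0.0003] twist -0.1 dist 0.000
```

send_rows([
  [[0,0,0,0],[0,0,0,0],[0,0,0,0]],
], gripper=0.2)

```text
time: 49.05
tool_pos: [0.4361, -0.3129, 0.071]
tool_rot: [-1.553, 0.006, 0.024]
contact_force: [-0.2, 0.5, -0.4]
opening: 0.0176
```

send_rows([
  [[0,-0.02,0,0],[0,-0.05,0,0],[0,-0.09,0,0],[0,-0.12,0,0],[0,-0.12,0,0]],
])

```text
time: 49.55
tool_pos: [0.4384, -0.3164, 0.1949]
tool_rot: [-1.559, 0.0, 0.024]
contact_force: [1.1, 0.1, 1.0]
opening: 0.0184
```

```bash
python3 plan.py .617,-.274,.17,91.6
python3 - <<'E'
from rk import *
cs=read_camera("side")
crop(cs,"pics/q2.png",370,150,75,80,9)
E
```

```text
t49.55 pos [ 0.4384 -0.3164  0.1949] jawyaw 91.4 q [-0.77  0.43  1.56  0.01  1.16 -2.37] F [1.1 0.1 1. ] open 0.0184 down [-0.     0.012 -1.   ]
(0.617, -0.274, 0.17, 91.6) -> [0.1796 0.0253 0.0378] twist -0.2 dist 0.185
```

```bash
python3 plan.py .617,-.274,.17,92
```

```text
t49.60 pos [ 0.4375 -0.3155  0.1925] jawyaw 91.4 q [-0.77  0.43  1.56  0.01  1.16 -2.37] F [0.5 0.6 0.6] open 0.0181 down [-0.003  0.015 -1.   ]
(0.617, -0.274, 0.17, 92.0) -> [0.1805 0.0225 0.0369] twist -0.6 dist 0.186
```

send_rows([
  [[0.04,0.003,0.008,0],[0.08,0.006,0.016,-0.3],[0.12,0.01,0.024,-0.6],[0.155,0.016,0.032,-0.6],[0.18,0.0225,0.037,-0.6],[0.1805,0.0225,0.037,-0.6],[0.1805,0.0225,0.037,-0.6]],
], gripper=0.24)

```text
time: 50.3
tool_pos: [0.6163, -0.2732, 0.1676]
tool_rot: [-1.554, 0.006, 0.035]
contact_force: [-0.7, -0.3, 0.2]
opening: 0.0222
```

```bash
python3 - <<'E'
from cell import read_camera
from h import *
c=read_camera("top")
crop(c,"pics/r1.png",415,255,80,65,9)
crop(c,"pics/r1b.png",280,200,320,240,2.5)
E
python3 plan.py .617,-.274,.114,92; cat h.py rk.py | head -60
```

```text
t50.35 pos [ 0.6159 -0.2738  0.1685] jawyaw 92.0 q [-0.54  0.69  1.17  0.01  1.3  -2.14] F [-0.4  0.4  0.1] open 0.0218 down [-0.006  0.016 -1.   ]
(0.617, -0.274, 0.114, 92.0) -> [ 0.0014  0.0544 -0.0012] twist -0.0 dist 0.054
import numpy as np, cv2
from cell import sensors, read_camera
def K(c): return np.array([[c["fx"],0,c["cx"]],[0,c["fy"],c["cy"]],[0,0,1.]])
def p2w(c,uv,z):
    d=np.array(c["distortion"],float)
    n=cv2.undistortPoints(np.array(uv,float).reshape(-1,1,2),K(c),d).reshape(-1,2)
    E=np.array(c["extrinsics"]);R=E[:3,:3];t=E[:3,3];o=-R.T@t
    out=[]
    for i,(x,y) in enumerate(n):
        r=R.T@np.array([x,-y,-1.]); zz=z[i] if np.ndim(z) else z
        out.append(o+r*(zz-o[2])/r[2])
    return np.array(out)
def w2p(c,P):
    P=np.array(P,float).reshape(-1,3);E=np.array(c["extrinsics"])
    q=P@E[:3,:3].T+E[:3,3]; q=q*[1,-1,-1]
    return cv2.projectPoints(q.reshape(-1,1,3),np.zeros(3),np.zeros(3),K(c),np.array(c["distortion"],float))[0].reshape(-1,2)
def crop(c,name,u0,v0,w,h,s):
    f=c["frame"][v0:v0+h,u0:u0+w,::-1]
    f=cv2.resize(f,None,fx=s,fy=s,interpol
[... 962 characters left out ...]
,.13)]
    a=np.radians(yaw)
    for o in (-.04,0,.04):
        L.append(rect(cx-o*np.sin(a),cy+o*np.cos(a),yaw,z,.1,.01))
    return L
def plate(cx,cy,yaw,zb=.006): # upright plate outline
    return [rect(cx,cy,yaw,zb+.085,.09,.005)]Traceback (most recent call last):
  File "<stdin>", line 5, in <module>
  File "h.py", line 21, in crop
    cv2.line(f,(k*s,0),(k*s,8 if k%50 else 14),(0,0,255),1)
    ~~~~~~~~^^^^^^^^^^^^^^^^^^^^^^^^^^^^^^^^^^^^^^^^^^^^^^^
cv2.error: OpenCV(4.12.0) :-1: error: (-5:Bad argument) in function 'line'
> Overload resolution failed:
>  - Can't parse 'pt1'. Sequence item with index 0 has a wrong type
>  - Can't parse 'pt1'. Sequence item with index 0 has a wrong type
```

View pics/r1.png

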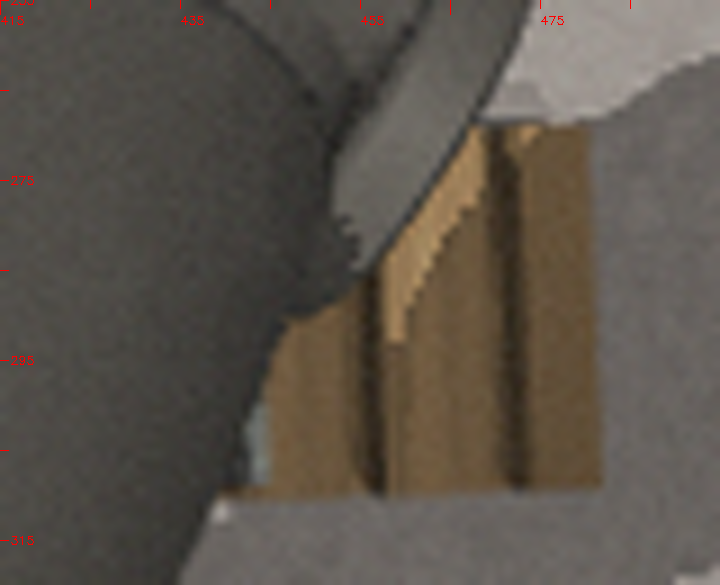

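send_rows([
  [[0.001,0.02,-0.001,0],[0.0014,0.04,-0.001,0],[0.0014,0.054,-0.001,0],[0.0014,0.054,-0.001,0]],
])

```text
time: 50.75
tool_pos: [0.6152, -0.2737, 0.1123]
tool_rot: [-1.552, 0.009, 0.033]
contact_force: [-1.1, 0.3, 0.3]
opening: 0.0221
```

```bash
python3 - <<'E'
from h import *
c=read_camera("side"); t=read_camera("top")
p=w2p(c,[[.617,-.274,.09]])[0].astype(int); q=w2p(t,[[.617,-.274,.09]])[0].astype(int); print(p,q, w2p(t,[[.439,-.35,.09]]))
crop(c,"pics/r2.png",p[0]-45,max(p[1]-35,0),90,70,8); crop(t,"pics/r2t.png",q[0]-45,max(q[1]-35,0),90,70,8)
E
python3 plan.py .617,-.274,.0743,92
```

```text
[338 167] [426 213] [[460.0072672  288.50798814]]
t50.85 pos [ 0.6168 -0.2743  0.115 ] jawyaw 91.9 q [-0.54  0.74  1.22  0.01  1.19 -2.15] F [1.  0.8 0.4] open 0.0222 down [-0.006  0.016 -1.   ]
(0.617, -0.274, 0.0743, 92.0) -> [ 0.0004  0.0407 -0.0004] twist -0.1 dist 0.041
```

The first picture shows the rack mostly hidden by the arm; only the −x end of plate 1 is visible, at about (443, 308).

Picture viewing has reached its limit, so from here I'll rely on numbers: image code, force readings and the measured TCP.

send_rows([
  [[0.0,0.015,0,0],[0.0004,0.03,0,0],[0.0004,0.0405,0,0],[0.0004,0.0405,0,0]],
])

```text
time: 51.25
tool_pos: [0.6157, -0.2729, 0.0718]
tool_rot: [-1.552, 0.009, 0.034]
contact_force: [0.0, -0.1, 0.4]
opening: 0.0221
```

```bash
python3 plan.py .617,-.274,.0743,92
```

```text
t51.25 pos [ 0.6157 -0.2729  0.0718] jawyaw 91.9 q [-0.54  0.79  1.26  0.01  1.11 -2.15] F [ 0.  -0.1  0.4] open 0.0221 down [-0.01   0.018 -1.   ]
(0.617, -0.274, 0.0743, 92.0) -> [ 0.0012 -0.0025 -0.0011] twist -0.1 dist 0.003
```

send_rows([
  [[0.001,-0.002,-0.001,0],[0.001,-0.002,-0.001,0],[0.001,-0.002,-0.001,0],[0.001,-0.002,-0.001,0],[0.001,-0.002,-0.001,0],[0.001,-0.002,-0.001,0]],
], gripper=0, grip_force=40)

```text
time: 51.85
tool_pos: [0.6172, -0.2746, 0.0743]
tool_rot: [-1.554, 0.008, 0.034]
contact_force: [0.8, -4.9, 0.4]
opening: 0.005
```

```bash
python3 plan.py .617,-.274,.19,n
python3 - <<'E'
from h import *
# numeric view of rack/plate1 in top image, rows where plate strip lies
c=read_camera("top")
f=c["frame"].astype(int)
for x in (.39,.41,.439,.465,.485):
  print(x,w2p(c,[[x,-.3125,.091],[x,-.3125,.031],[x,-.3125,.091+0]]).round(1).tolist())
hs=cv2.cvtColor(c["frame"],cv2.COLOR_RGB2HSV)
for v in range(255,316,3): print(v," ".join("%3d/%3d"%(hs[v,u,1],hs[v,u,2]) for u in range(436,486,3)))
E
```

```text
t51.85 pos [ 0.6172 -0.2746  0.0743] jawyaw 91.9 q [-0.54  0.79  1.25  0.01  1.12 -2.15] F [ 0.8 -4.9  0.4] open 0.0050 down [-0.008  0.017 -1.   ]
(0.617, -0.274, 0.19, None) -> [-0.0011 -0.1156  0.0026] twist None dist 0.116
0.39 [[444.7, 309.7], [439.6, 309.1], [444.7, 309.7]]
0.41 [[444.5, 301.1], [439.4, 300.8], [444.5, 301.1]]
0.439 [[444.3, 288.6], [439.2, 288.9], [444.3, 288.6]]
0.465 [[444.1, 277.5], [439.0, 278.3], [444.1, 277.5]]
0.485 [[443.9, 269.0], [438.9, 270.1], [443.9, 269.0]]
255  33/ 61  17/ 60  13/ 58  19/ 66  26/ 59  27/ 76  24/ 65  24/ 96  28/ 92  28/ 83  22/153  22/159  22/159  23/157  15/157  21/143  17/105
258   9/ 58  34/ 60  22/ 58  34/ 52  22/ 58  20/ 50  25/ 91  25/101  22/ 93  30/ 68  13/162  22/154  18/156  26/157  25/113  24/107  17/103
261  17/ 61  22/ 58  22/ 59  20/ 52  29/ 44  18/ 72  30/111  27/103  21/ 99  22/154  19/157  20/155  20/153  19/107  26/109  17/103  21/109
264  17/ 61  22/ 58  23/ 56  29/ 53  17/ 45  22/105  23/110  21/107  24/ 65  19/159  23/136  21/135  26/ 77  21/109  17/107  15/103  22/105
267  25/ 61   9/ 59  28/ 63  23/ 56  22/
[... 1639 characters left out ...]

303  61/ 54  15/ 35  12/ 87  90/110 116/103 112/107 116/ 79 115/ 60 105/109 112/107 109/105 107/ 98  96/ 53 114/ 94 112/ 93  84/ 94  19/107
306 106/ 77   7/ 37  15/ 86  85/111 106/108 116/103 109/ 77  83/ 46 107/105 105/112 105/104 107/ 95  83/ 55 113/ 95 111/ 92  97/ 95  20/103
309 112/ 93 106/ 84  90/ 96 109/110 106/106 105/102  94/103  74/ 55 102/100  96/109  78/104  79/100  27/ 76  66/ 96  54/ 99  55/ 98  22/103
312  20/103  24/107  19/105  21/108  23/110  21/108  21/107  27/112  21/109  17/106  14/106  17/103  25/104  22/106  17/103  24/105  25/103
315  19/106  19/106  24/107  24/105  17/106  20/101  20/112  21/108  24/105  23/113  24/108  22/103  24/108  29/107  29/106  25/130  22/154
```

send_rows([
  [[-0.0003,-0.03,0.0006,0],[-0.0006,-0.06,0.001,0],[-0.0009,-0.09,0.002,0],[-0.0011,-0.1156,0.0026,0],[-0.0011,-0.1156,0.0026,0],[-0.0011,-0.1156,0.0026,0]],
])

```text
time: 52.5
tool_pos: [0.6167, -0.2733, 0.1894]
tool_rot: [-1.553, 0.009, 0.034]
contact_force: [-0.3, 0.1, -1.4]
opening: 0.0048
```

Run:
```python
from h import *
s=sensors.observe();R=rot(s["tool_rot"]);p=np.array(s["tool_pos"]);print(p,R.round(3).tolist(),s["opening"])
c=read_camera("side")
# plate outline predicted: bottom=TCP-.068, top TCP+.017 ; x +-.045
for off in (0,.003):
  pts=[p+R[:,0]*(a+off)+R[:,1]*d for a in(-.045,.045) for d in(-.017,.068)]
  print(off,w2p(c,pts).round(1).tolist())
pts=[p+R[:,0]*a+R[:,1]*.06 for a in (-.06,.06)]
q=w2p(c,pts);print(q)
f=c["frame"]
n=int(abs(q[1]-q[0]).max())+1
for k in np.linspace(-.06,.06,49):
  u,v=np.round(w2p(c,p+R[:,0]*k+R[:,1]*.05)[0]).astype(int)
  u2,v2=np.round(w2p(c,p+R[:,0]*k-R[:,1]*.012)[0]).astype(int)
  print(round(k*1000,1),u,v,f[v,u].tolist(),f[v2,u2].tolist())
```

```text
[ 0.61666487 -0.27330131  0.18937946] [[0.999, -0.009, -0.034], [0.034, 0.018, 0.999], [-0.009, -1.0, 0.018]] 0.00481685084347088
0 [[357.3, 133.2], [355.9, 163.5], [322.4, 121.4], [322.6, 151.4]]
0.003 [[356.1, 132.8], [354.7, 163.1], [321.3, 121.0], [321.5, 151.1]]
[[361.73792602 162.82275027]
 [317.18840813 146.79220048]]
-60.0 362 159 [96, 92, 88] [134, 127, 121]
-57.5 361 159 [98, 92, 88] [155, 146, 139]
-55.0 360 159 [98, 93, 89] [163, 154, 147]
-52.5 359 158 [99, 94, 89] [167, 158, 150]
-50.0 358 158 [99, 93, 89] [168, 159, 151]
-47.5 357 158 [97, 92, 88] [156, 149, 141]
-45.0 356 157 [93, 89, 86] [142, 137, 131]
-42.5 355 157 [90, 88, 86] [136, 134, 128]
-40.0 354 157 [93, 92, 91] [151, 151, 144]
-37.5 353 156 [98, 96, 97] [151, 152, 145]
-35.0 352 156 [97, 95, 96] [145, 147, 138]
-32.5 351 156 [89, 88, 88] [130, 131, 124]
-30.0 350 155 [89, 87, 87] [114, 115, 108]
-27.5 349 155 [76, 74, 75] [103, 104, 97]
-25.0 349 155 [76, 74, 75] [110, 110, 104]
-22.5 348 154 [69, 67, 68] [106, 107, 100]
-20.0 347 154 [65, 63, 64] [100, 102, 95]
-17.5 346 154 [64, 62, 63] [95, 96, 90]
-15.
[... 518 characters left out ...]
, 60, 61] [32, 33, 35]
20.0 332 149 [58, 57, 57] [41, 41, 43]
22.5 331 148 [61, 60, 61] [44, 45, 47]
25.0 330 148 [63, 62, 62] [43, 45, 46]
27.5 329 148 [64, 62, 62] [43, 43, 45]
30.0 328 147 [64, 62, 62] [38, 39, 41]
32.5 327 147 [61, 60, 60] [36, 37, 40]
35.0 326 147 [57, 57, 57] [42, 43, 44]
37.5 325 146 [62, 61, 61] [45, 46, 47]
40.0 324 146 [63, 62, 62] [43, 43, 45]
42.5 323 146 [69, 67, 67] [38, 39, 40]
45.0 323 145 [70, 68, 68] [35, 35, 38]
47.5 322 145 [98, 93, 91] [35, 35, 38]
50.0 321 145 [140, 133, 128] [33, 35, 37]
52.5 320 144 [170, 161, 154] [35, 36, 39]
55.0 319 144 [184, 174, 166] [35, 36, 38]
57.5 318 144 [186, 175, 167] [35, 36, 39]
60.0 317 143 [186, 176, 168] [37, 38, 40]
```

```bash
python3 plan.py .438,-.3925,.185,91.4
```

```text
t52.55 pos [ 0.6163 -0.2732  0.1883] jawyaw 91.9 q [-0.54  0.68  1.13  0.01  1.35 -2.14] F [ 0.6 -1.1 -1.6] open 0.0047 down [-0.011  0.019 -1.   ]
(0.438, -0.3925, 0.185, 91.4) -> [-0.1822  0.003  -0.1133] twist 0.5 dist 0.215
```

send_rows([
  [[-0.03,0.001,-0.019,0],[-0.06,0.001,-0.037,0.2],[-0.09,0.002,-0.056,0.3],[-0.12,0.002,-0.075,0.5],[-0.15,0.003,-0.093,0.5],[-0.1822,0.003,-0.1133,0.5],[-0.1822,0.003,-0.1133,0.5],[-0.1822,0.003,-0.1133,0.5]],
])

```text
time: 53.35
tool_pos: [0.437, -0.3923, 0.1834]
tool_rot: [-1.549, 0.012, 0.023]
contact_force: [0.2, 0.2, -0.5]
opening: 0.0046
```

```bash
python3 plan.py .438,-.3925,.12,91.4
python3 - <<'E'
from h import *
s=sensors.observe();R=rot(s["tool_rot"]);p=np.array(s["tool_pos"])
c=read_camera("side");E=np.array(c["extrinsics"]);print(-E[:3,:3].T@E[:3,3])
g=cv2.cvtColor(c["frame"],cv2.COLOR_RGB2GRAY).astype(np.float32)
for d in (.03,.045,.06):
  ks=np.arange(-.07,.0701,.002)
  q=w2p(c,[p+R[:,0]*k+R[:,1]*d for k in ks]).astype(np.float32)
  v=cv2.remap(g,q[:,0].reshape(1,-1),q[:,1].reshape(1,-1),cv2.INTER_LINEAR)[0]
  print(d," ".join(f"{int(k*1000)}:{int(a)}" for k,a in zip(ks.round(4),v)))
k=0.0
ds=np.arange(.05,.085,.002); q=w2p(c,[p+R[:,0]*.03+R[:,1]*d for d in ds]).astype(np.float32)
v=cv2.remap(g,q[:,0].reshape(1,-1),q[:,1].reshape(1,-1),cv2.INTER_LINEAR)[0]
print(" ".join(f"{int(k*1000)}:{int(a)}" for k,a in zip(ds,v)))
E
```

```text
t53.35 pos [ 0.437  -0.3923  0.1834] jawyaw 91.3 q [-0.86  0.53  1.43  0.    1.21 -2.46] F [ 0.2  0.2 -0.5] open 0.0046 down [-0.013  0.022 -1.   ]
(0.438, -0.3925, 0.12, 91.4) -> [ 0.0018  0.0634 -0.0016] twist -0.1 dist 0.063
[0.09032617 0.59579929 0.93329664]
0.03 -70:113 -68:111 -66:110 -64:108 -62:108 -60:106 -58:106 -56:105 -54:104 -52:102 -50:102 -48:100 -46:98 -44:97 -42:95 -40:95 -38:93 -36:92 -34:90 -32:89 -30:88 -28:87 -26:85 -24:83 -22:81 -20:79 -18:76 -16:73 -14:69 -12:67 -10:63 -8:62 -6:63 -4:66 -2:68 0:69 2:70 4:69 6:69 8:70 10:72 12:70 14:69 16:69 18:67 20:66 22:66 24:66 26:66 28:65 30:65 32:65 34:64 36:63 38:65 40:66 42:67 44:72 46:90 48:111 50:122 52:120 54:110 56:101 58:99 60:104 62:115 64:125 66:129 68:132 70:137
0.045 -70:111 -68:109 -66:108 -64:107 -62:106 -60:106 -58:104 -56:103 -54:102 -52:101 -50:100 -48:98 -46:97 -44:96 -42:94 -40:93 -38:92 -36:91 -34:89 -32:87 -30:86 -28:85 -26:82 -24:80 -22:78 -20:76 -18:73 -16:69 -14:65 -12:62 -10:60 -8:59 -6:60 -4:61 -2:61 0:61 2:61 4:62 6:62 8:62 10:62 12:62 14:62 16:61 18:61 20:61 22:62 24:62 26:62 28:62 30:62 32:62 34:61 36:61 38:61 40:62 42:63 44:69 46:90 48:121 50:153 52:167 54:166 56:155 58:139 60:127 62:128 64:134 66:139 68:142 70:143
0.06 -70:109 -68:108 -66:107 -64:106 -62:105 -60:105 -58:103 -56:102 -54:100 -52:99 -50:98 -48:96 -46:95 -44:94 -42:93 -40:91 -38:90 -36:88 -34:87 -32:86 -30:84 -28:82 -26:80 -24:78 -22:75 -20:72 -18:68 -16:65 -14:62 -12:60 -10:61 -8:62 -6:63 -4:65 -2:65 0:65 2:63 4:63 6:64 8:65 10:66 12:68 14:68 16:67 18:66 20:66 22:67 24:66 26:67 28:68 30:69 32:68 34:69 36:68 38:68 40:71 42:69 44:73 46:88 48:117 50:148 52:165 54:173 56:173 58:172 60:171 62:168 64:165 66:165 68:163 70:160
50:60 52:59 54:58 56:59 58:63 60:69 62:76 64:85 66:95 68:106 70:124 72:142 74:158 76:166 78:171 80:173 82:173 84:173
```

Run:
```python
from h import *
c=read_camera("top")
u=lambda X,Y:(415+(X+.5)/9-.5,255+(Y+.5)/9-.5)
print(p2w(c,[u(518,489),u(498,124),u(378,493),u(600,487),u(590,124)],.031).round(4))
```

```text
[[ 0.3896 -0.3931  0.031 ]
 [ 0.4889 -0.3898  0.031 ]
 [ 0.389  -0.3544  0.031 ]
 [ 0.3899 -0.4158  0.031 ]
 [ 0.4887 -0.4154  0.031 ]]
```

send_rows([
  [[0.001,0.02,-0.001,-0.1],[0.0018,0.04,-0.002,-0.1],[0.0018,0.057,-0.0023,-0.1],[0.0018,0.063,-0.0023,-0.1],[0.0018,0.063,-0.0023,-0.1]],
])

```text
time: 53.95
tool_pos: [0.4398, -0.3914, 0.1198]
tool_rot: [-1.548, 0.013, 0.029]
contact_force: [0.5, 0.5, -0.9]
opening: 0.0048
```

```bash
python3 plan.py .438,-.3933,.115,91.4 .438,-.3933,.09,91.4 .438,-.3933,.075,91.4
```

```text
t53.95 pos [ 0.4398 -0.3914  0.1198] jawyaw 91.6 q [-0.86  0.6   1.49  0.01  1.08 -2.46] F [ 0.5  0.5 -0.9] open 0.0048 down [-0.013  0.023 -1.   ]
(0.438, -0.3933, 0.115, 91.4) -> [-0.0018  0.0047 -0.0019] twist 0.2 dist 0.005
(0.438, -0.3933, 0.09, 91.4) -> [-0.0015  0.0297 -0.0025] twist 0.2 dist 0.030
(0.438, -0.3933, 0.075, 91.4) -> [-0.0013  0.0447 -0.0028] twist 0.2 dist 0.045
```

send_rows([
  [[-0.0018,0.006,-0.002,0.2],[-0.0018,0.008,-0.0022,0.2],[-0.0018,0.0095,-0.0023,0.2],[-0.0018,0.0095,-0.0023,0.2]],
])

```text
time: 54.35
tool_pos: [0.438, -0.3937, 0.1104]
tool_rot: [-1.548, 0.013, 0.025]
contact_force: [-0.5, -0.1, -1.0]
opening: 0.0048
```

```bash
python3 plan.py .438,-.3933,.10,91.4 .438,-.3933,.09,91.4 .438,-.3933,.075,91.4
```

```text
t54.35 pos [ 0.438  -0.3937  0.1104] jawyaw 91.4 q [-0.86  0.61  1.5   0.01  1.06 -2.46] F [-0.5 -0.1 -1. ] open 0.0048 down [-0.013  0.022 -1.   ]
(0.438, -0.3933, 0.1, 91.4) -> [0.0002 0.0104 0.0002] twist 0.0 dist 0.010
(0.438, -0.3933, 0.09, 91.4) -> [ 0.0003  0.0204 -0.0001] twist 0.0 dist 0.020
(0.438, -0.3933, 0.075, 91.4) -> [ 0.0005  0.0354 -0.0004] twist 0.0 dist 0.035
```

send_rows([
  [[0,0.005,0.0002,0],[0.0002,0.009,0.0002,0],[0.0002,0.013,0.0001,0],[0.0003,0.0165,0,0],[0.0003,0.018,0,0]],
])

```text
time: 54.85
tool_pos: [0.438, -0.3935, 0.0919]
tool_rot: [-1.548, 0.013, 0.025]
contact_force: [0.6, -1.2, -0.2]
opening: 0.0048
```

```bash
python3 plan.py .438,-.3933,.075,91.4
```

```text
t54.85 pos [ 0.438  -0.3935  0.0919] jawyaw 91.4 q [-0.86  0.63  1.52  0.01  1.02 -2.46] F [ 0.6 -1.2 -0.2] open 0.0048 down [-0.013  0.022 -1.   ]
(0.438, -0.3933, 0.075, 91.4) -> [ 0.0002  0.0169 -0.0002] twist 0.0 dist 0.017
```

Inside the slot: the plate's bottom is at about .023 and no force shows.

send_rows([
  [[0,0.005,0,0],[0,0.01,0,0],[0.0002,0.0145,-0.0002,0],[0.0002,0.0165,-0.0002,0],[0.0002,0.0165,-0.0002,0]],
])

```text
time: 55.35
tool_pos: [0.4379, -0.3935, 0.075]
tool_rot: [-1.548, 0.013, 0.025]
contact_force: [0.8, -3.2, -3.2]
opening: 0.0049
```

```bash
python3 plan.py .438,-.3933,.073,91.4
```

```text
t55.35 pos [ 0.4379 -0.3935  0.075 ] jawyaw 91.4 q [-0.86  0.65  1.53  0.01  0.98 -2.46] F [ 0.8 -3.2 -3.2] open 0.0049 down [-0.013  0.022 -1.   ]
(0.438, -0.3933, 0.073, 91.4) -> [0.0001 0.002  0.0001] twist 0.0 dist 0.002
```

send_rows([
  [[0,0.001,0,0],[0,0.002,0,0],[0,0.003,0,0],[0,0.003,0,0]],
])

```text
time: 55.75
tool_pos: [0.4379, -0.3935, 0.0742]
tool_rot: [-1.549, 0.012, 0.025]
contact_force: [-4.6, 2.2, 12.9]
opening: 0.0048
```

```bash
python3 plan.py .438,-.3933,.12,91.4
```

```text
t55.75 pos [ 0.4379 -0.3935  0.0742] jawyaw 91.4 q [-0.86  0.65  1.53  0.    0.98 -2.46] F [-4.6  2.2 12.9] open 0.0048 down [-0.013  0.021 -1.   ]
(0.438, -0.3933, 0.12, 91.4) -> [-0.0004 -0.0458  0.0012] twist 0.0 dist 0.046
```

Floor contact at .0742, as expected. Release and lift straight up.

send_rows([
  [[0,0.0005,0,0],[0,0.0,0,0],[0,0.0,0,0],[0,0.0,0,0],[0,0.0,0,0]],
], gripper=0.2)

```text
time: 56.25
tool_pos: [0.4379, -0.3934, 0.0739]
tool_rot: [-1.549, 0.013, 0.025]
contact_force: [0.5, 0.4, -0.0]
opening: 0.0184
```

send_rows([
  [[0,-0.01,0.0003,0],[0,-0.025,0.0005,0],[0,-0.045,0.001,0],[0,-0.075,0.001,0],[0,-0.11,0.002,0],[0,-0.11,0.002,0]],
])

```text
time: 56.85
tool_pos: [0.441, -0.3956, 0.1898]
tool_rot: [-1.557, 0.006, 0.025]
contact_force: [0.9, 0.0, 0.3]
opening: 0.0182
```

```bash
python3 plan.py .30,-.45,.25,n .26,-.44,.22,n .33,-.3,.25,n
```

```text
t56.85 pos [ 0.441  -0.3956  0.1898] jawyaw 91.4 q [-0.86  0.52  1.41  0.    1.22 -2.46] F [0.9 0.  0.3] open 0.0182 down [-0.007  0.014 -1.   ]
(0.3, -0.45, 0.25, None) -> [-0.1427 -0.0601 -0.0499] twist None dist 0.163
(0.26, -0.44, 0.22, None) -> [-0.1822 -0.0297 -0.0394] twist None dist 0.189
(0.33, -0.3, 0.25, None) -> [-0.1089 -0.0582  0.0992] twist None dist 0.158
```

send_rows([
  [[-0.035,-0.02,-0.015,0],[-0.075,-0.04,-0.03,0],[-0.115,-0.055,-0.045,0],[-0.155,-0.06,-0.06,0],[-0.195,-0.06,-0.075,0],[-0.195,-0.06,-0.075,0]],
])

```text
time: 57.45
tool_pos: [0.2441, -0.478, 0.2502]
tool_rot: [-1.557, 0.008, 0.02]
contact_force: [0.8, 0.5, -0.3]
opening: 0.0181
```

Run:
```python
from h import *
s=sensors.observe();print(s["time"],np.round(s["tool_pos"],3),s["opening"])
np.set_printoptions(linewidth=250)
for n in ("top","side"):
  c=read_camera(n)
  cv2.imwrite(f"pics/fin_{n}.png",c["frame"][:,:,::-1])
  g=cv2.cvtColor(c["frame"],cv2.COLOR_RGB2GRAY).astype(np.float32)
  for y0 in (-.3115,-.3915,-.2725,-.232):
    if y0<-.3: pass
    for dy in (-.004,-.002,0,.002,.004):
      xc=.439 if y0<-.3 else .617
      ks=np.arange(-.056,.0561,.004)
      P=[[xc+k+.0, y0+dy+k*np.tan(np.radians(1.4)), .0905] for k in ks]
      q=w2p(c,P).astype(np.float32)
      v=cv2.remap(g,q[:,0].reshape(1,-1),q[:,1].reshape(1,-1),cv2.INTER_LINEAR)[0]
      print(n,y0,round(dy,3)," ".join(f"{int(round(k*1000))}:{int(a)}" for k,a in zip(ks,v)))
```

```text
57.45 [ 0.244 -0.478  0.25 ] 0.018085441956038763
top -0.3115 -0.004 -56:122 -52:117 -48:105 -44:94 -40:63 -36:68 -32:66 -28:63 -24:68 -20:68 -16:68 -12:70 -8:82 -4:80 0:81 4:81 8:79 12:80 16:79 20:77 24:77 28:78 32:80 36:79 40:78 44:87 48:122 52:118 56:126
top -0.3115 -0.002 -56:121 -52:117 -48:108 -44:96 -40:73 -36:73 -32:74 -28:75 -24:74 -20:72 -16:73 -12:76 -8:84 -4:86 0:88 4:86 8:88 12:90 16:87 20:86 24:87 28:85 32:83 36:82 40:78 44:90 48:120 52:117 56:127
top -0.3115 0 -56:120 -52:117 -48:113 -44:111 -40:105 -36:100 -32:103 -28:106 -24:108 -20:103 -16:101 -12:105 -8:103 -4:105 0:117 4:106 8:112 12:115 16:109 20:110 24:115 28:115 32:111 36:107 40:104 44:102 48:120 52:117 56:126
top -0.3115 0.002 -56:117 -52:118 -48:116 -44:128 -40:134 -36:130 -32:130 -28:133 -24:133 -20:136 -16:132 -12:133 -8:136 -4:134 0:146 4:139 8:138 12:138 16:131 20:133 24:134 28:138 32:136 36:128 40:127 44:117 48:118 52:120 56:127
top -0.3115 0.004 -56:117 -52:119 -48:107 -44:128 -40:132 -36:139 -32:137 -28:136 -24:133 -20:139 -16:135 -12:133 -8:135 -4:128 0:127 4:137 8:136 12:133 16:132 20:136 24:132 28:1
[... 7040 characters left out ...]
:139 24:166 28:173 32:174 36:177 40:177 44:175 48:173 52:173 56:174
side -0.232 0 -56:95 -52:95 -48:97 -44:97 -40:98 -36:96 -32:97 -28:98 -24:97 -20:99 -16:97 -12:97 -8:99 -4:98 0:100 4:98 8:99 12:99 16:107 20:137 24:166 28:174 32:175 36:177 40:176 44:175 48:174 52:173 56:174
side -0.232 0.002 -56:94 -52:94 -48:94 -44:95 -40:94 -36:94 -32:95 -28:95 -24:95 -20:96 -16:94 -12:95 -8:95 -4:95 0:95 4:95 8:95 12:96 16:103 20:136 24:166 28:175 32:176 36:177 40:176 44:175 48:175 52:173 56:173
side -0.232 0.004 -56:94 -52:93 -48:94 -44:94 -40:94 -36:94 -32:94 -28:94 -24:93 -20:94 -16:93 -12:94 -8:94 -4:93 0:94 4:94 8:94 12:94 16:102 20:136 24:168 28:175 32:175 36:175 40:176 44:176 48:175 52:173 56:173
```

Run:
```python
from h import *
c=read_camera("top")
f=c["frame"].astype(np.float32)
# wood-ness: R-B
g=f[...,0]-f[...,2]; G=f.mean(2)
def prof(im,xc,y,z,ks):
  P=[[xc+k, y+k*np.tan(np.radians(1.4)), z] for k in ks]
  q=w2p(c,P).astype(np.float32)
  return cv2.remap(im,q[:,0].reshape(1,-1),q[:,1].reshape(1,-1),cv2.INTER_LINEAR)[0]
for y in (-.3115,-.3915):
  for s in (-1,1):
    ks=s*np.arange(.036,.058,.0015)
    A=np.mean([prof(g,.439,y+d,.0905,ks) for d in (.0015,.003,.0045)],0);B=np.mean([prof(G,.439,y+d,.0905,ks) for d in (.0015,.003,.0045)],0)
    print(y,"plate"," ".join(f"{k*1000:.1f}:{int(a)}/{int(b)}" for k,a,b in zip(ks,A,B)))
# rack ends at z .031 on ridges either side
for y in (-.3315,-.3715,-.352,-.4115):
  for s in (-1,1):
    ks=s*np.arange(.04,.06,.0015)
    A=prof(g,.439,y,.031,ks);print(y,"rack"," ".join(f"{k*1000:.1f}:{int(a)}" for k,a in zip(ks,A)))
```

```text
-0.3115 plate -36.0:5/131 -37.5:4/131 -39.0:4/126 -40.5:4/118 -42.0:4/123 -43.5:5/125 -45.0:9/124 -46.5:36/109 -48.0:48/101 -49.5:37/105 -51.0:19/113 -52.5:6/117 -54.0:8/114 -55.5:8/115 -57.0:8/116
-0.3115 plate 36.0:4/134 37.5:3/129 39.0:3/121 40.5:5/121 42.0:10/120 43.5:20/116 45.0:25/103 46.5:23/99 48.0:11/115 49.5:8/119 51.0:8/120 52.5:10/119 54.0:11/120 55.5:11/123 57.0:10/132
-0.3915 plate -36.0:1/101 -37.5:1/101 -39.0:0/103 -40.5:0/114 -42.0:0/121 -43.5:0/124 -45.0:7/113 -46.5:15/105 -48.0:21/103 -49.5:15/110 -51.0:9/116 -52.5:8/114 -54.0:8/115 -55.5:9/116 -57.0:10/116
-0.3915 plate 36.0:2/108 37.5:2/110 39.0:1/112 40.5:0/113 42.0:8/110 43.5:21/105 45.0:45/94 46.5:37/94 48.0:17/98 49.5:11/114 51.0:9/120 52.5:9/118 54.0:9/118 55.5:9/119 57.0:9/119
-0.3315 rack -40.0:33 -41.5:33 -43.0:43 -44.5:52 -46.0:53 -47.5:53 -49.0:53 -50.5:41 -52.0:28 -53.5:11 -55.0:8 -56.5:11 -58.0:11 -59.5:11
-0.3315 rack 40.0:42 41.5:42 43.0:42 44.5:41 46.0:40 47.5:34 49.0:26 50.5:12 52.0:8 53.5:9 55.0:9 56.5:10 58.0:10 59.5:11
-0.3715 rack -40.0:52 -41.5:52 -43.0:52 -44.5:52 -46.0:58 -47.5:59 -49.0:53 -50.5:39 -52.0:23 -53.5:13 -55.0:9 -56.5:11 -58.0:11 -59.5:10
-0.3715 rack 40.0:54 41.5:53 43.0:54 44.5:55 46.0:57 47.5:52 49.0:39 50.5:11 52.0:6 53.5:7 55.0:9 56.5:10 58.0:8 59.5:8
-0.352 rack -40.0:18 -41.5:16 -43.0:18 -44.5:21 -46.0:19 -47.5:17 -49.0:14 -50.5:14 -52.0:14 -53.5:12 -55.0:11 -56.5:10 -58.0:10 -59.5:10
-0.352 rack 40.0:19 41.5:19 43.0:19 44.5:19 46.0:19 47.5:14 49.0:10 50.5:10 52.0:10 53.5:10 55.0:9 56.5:9 58.0:10 59.5:10
-0.4115 rack -40.0:26 -41.5:28 -43.0:30 -44.5:34 -46.0:42 -47.5:50 -49.0:34 -50.5:21 -52.0:9 -53.5:7 -55.0:7 -56.5:10 -58.0:10 -59.5:9
-0.4115 rack 40.0:32 41.5:32 43.0:31 44.5:31 46.0:33 47.5:45 49.0:38 50.5:17 52.0:13 53.5:11 55.0:11 56.5:11 58.0:10 59.5:10
```

```bash
ls -t pics | head -30; sed -n 1,60p ov.py
python3 - <<'E'
import cv2,glob
for p in glob.glob('pics/*.png'):
    i=cv2.imread(p)
    if i.shape[:2]==(480,640): print(p)
E
```

```text
fin_side.png
fin_top.png
r2t.png
r2.png
r1.png
q2.png
q1.png
p9.png
p8.png
p7.png
p6.png
p5.png
p4.png
p3.png
p2.png
p1.png
m6.png
m5.png
n4.png
n3.png
n2.png
n1.png
n0.png
m4.png
m3.png
m2.png
m1.png
l.png
l5.png
l4.png
from h import *
def circ(x,y,z,r,n=48):
    t=np.linspace(0,2*np.pi,n);return np.c_[x+r*np.cos(t),y+r*np.sin(t),np.full(n,z)]
def overlay(c,curves,name,u0,v0,w,h,s):
    f=cv2.resize(c["frame"][v0:v0+h,u0:u0+w,::-1],None,fx=s,fy=s,interpolation=cv2.INTER_CUBIC)
    cols=[(0,0,255),(0,255,0),(255,0,0),(0,255,255),(255,0,255)]
    for i,P in enumerate(curves):
        p=((w2p(c,P)-[u0,v0]+.5)*s).round().astype(int)
        cv2.polylines(f,[p.reshape(-1,1,2)],False,cols[i%5],1)
    cv2.imwrite(name,f)
def carrier(cx,cy,phi):
    L=[circ(cx,cy,.038,.105)]
    for k in range(3):
        a=np.radians(phi+120*k);x,y=cx+.065*np.cos(a),cy+.065*np.sin(a)
        L+=[circ(x,y,.059,.0315),circ(x,y,.059,.0275)]
    a=np.radians(phi+60);L.append(circ(cx+.088*np.cos(a),cy+.088*np.sin(a),.088,.007));return L
def rect(cx,cy,yaw,z,lx,ly):
    a=np.radians(yaw);R=np.array([[np.cos(a),-np.sin(a)],[np.sin(a),np.cos(a)]])
    p=np.array([(-lx,-ly),(lx,-ly),(lx,ly),(-lx,ly),(-lx,-ly)])/2@R.T+[cx,cy]
    return np.c_[p,np.full(5,z)]
pics/side0.png
pics/fin_side.png
pics/fin_top.png
pics/top0.png
```

```bash
python3 - <<'E'
from h import *
for n in ("top","side"):
  a=cv2.imread(f"pics/{n}0.png").astype(int);b=cv2.imread(f"pics/fin_{n}.png").astype(int)
  d=(np.abs(a-b).max(2)>25).astype(np.uint8); d=cv2.morphologyEx(d,cv2.MORPH_OPEN,np.ones((2,2),np.uint8))
  k,_,st,ce=cv2.connectedComponentsWithStats(d)
  c=read_camera(n)
  for i in range(1,k):
    if st[i,4]>12: print(n,st[i].tolist(),p2w(c,[ce[i]],.03)[0].round(3)[:2])
E
sed -n 1,30p fit.py
```

```text
top [404, 193, 13, 36, 158] [ 0.638 -0.245]
top [416, 196, 6, 34, 111] [ 0.629 -0.266]
top [425, 196, 6, 12, 41] [ 0.656 -0.286]
top [291, 199, 42, 26, 645] [ 0.632 -0.006]
top [439, 199, 12, 36, 339] [ 0.618 -0.33 ]
top [426, 212, 6, 8, 27] [ 0.62  -0.288]
top [278, 215, 16, 9, 96] [0.611 0.065]
top [295, 220, 15, 8, 66] [0.6   0.023]
top [192, 222, 23, 21, 293] [0.58  0.266]
top [323, 231, 33, 36, 654] [ 0.541 -0.067]
top [276, 239, 32, 22, 339] [0.541 0.055]
top [366, 239, 4, 11, 30] [ 0.549 -0.137]
top [285, 250, 30, 23, 288] [0.502 0.023]
top [362, 254, 4, 6, 14] [ 0.52  -0.128]
top [156, 265, 23, 21, 300] [0.474 0.354]
top [322, 269, 20, 8, 95] [ 0.48  -0.048]
top [488, 269, 10, 36, 316] [ 0.443 -0.445]
top [441, 271, 14, 39, 351] [ 0.43  -0.331]
top [450, 271, 4, 7, 20] [ 0.475 -0.343]
top [456, 271, 3, 27, 60] [ 0.453 -0.358]
top [472, 271, 11, 39, 302] [ 0.438 -0.407]
top [390, 285, 8, 3, 19] [ 0.447 -0.2  ]
top [400, 285, 11, 4, 26] [ 0.446 -0.228]
top [393, 294, 22, 9, 52] [ 0.417 -0.226]
top [196, 299, 24, 21, 324] [0.393 0.25 ]
top [376, 299, 9, 7, 30] [ 0.407 -0.168]
to
[... 4293 characters left out ...]
5,zt,t)))
            # front half, outer bottom silhouette
            t=np.linspace(d-np.pi*.4,d+np.pi*.4,40)
            tot+=np.mean(samp(cp(.0335,zf,t))-samp(cp(.0295,zf,t)))
            # front inner rim: floor bright inside, rim dark
            tot+=np.mean(samp(cp(.0255,zt,t))-samp(cp(.0295,zt,t)))
        return -tot
    best=None
    for dx in (-.003,0,.003):
        for dy in (-.003,0,.003):
            for dp in (-3,0,3):
                r=minimize(cost,np.array(x0)+[dx,dy,dp],method="Nelder-Mead",options=dict(initial_simplex=np.array(x0)+[dx,dy,dp]+np.array([[0,0,0],[.003,0,0],[0,.003,0],[0,0,3]]),xatol=1e-5,fatol=1e-3))
                if best is None or r.fun<best.fun: best=r
```

Run:
```python
from h import *
b=cv2.imread("pics/fin_top.png");c=read_camera("top");c2=read_camera("top")
print("moving:",np.abs(c["frame"].astype(int)-c2["frame"].astype(int)).max(2).__gt__(25).sum())
g=c["frame"].min(2); hs=cv2.cvtColor(c["frame"],cv2.COLOR_RGB2HSV)
for th in (170,190,210):
  k,_,st,ce=cv2.connectedComponentsWithStats((g>th).astype(np.uint8))
  for i in range(1,k):
    if 40<st[i,4]<1200: print(th,st[i].tolist(),p2w(c,[ce[i]],.062)[0].round(4)[:2])
```

```text
moving: 44
```

Run:
```python
from h import *
c=read_camera("top");c2=read_camera("top")
d=np.abs(c["frame"].astype(int)-c2["frame"].astype(int)).max(2)>25
vs,us=np.nonzero(d);print(len(us),list(zip(us,vs))[:20])
hs=cv2.cvtColor(c["frame"],cv2.COLOR_RGB2HSV)
for v in range(278,312,2): print(v," ".join("%3d/%3d/%3d"%tuple(hs[v,u]) for u in range(368,422,4)))
```

```text
25 [(np.int64(477), np.int64(271)), (np.int64(497), np.int64(302)), (np.int64(497), np.int64(303)), (np.int64(603), np.int64(335)), (np.int64(447), np.int64(347)), (np.int64(515), np.int64(368)), (np.int64(580), np.int64(373)), (np.int64(511), np.int64(379)), (np.int64(521), np.int64(382)), (np.int64(515), np.int64(395)), (np.int64(525), np.int64(396)), (np.int64(504), np.int64(408)), (np.int64(499), np.int64(413)), (np.int64(518), np.int64(419)), (np.int64(425), np.int64(421)), (np.int64(485), np.int64(434)), (np.int64(480), np.int64(437)), (np.int64(466), np.int64(446)), (np.int64(586), np.int64(446)), (np.int64(578), np.int64(451))]
278  18/ 20/126  10/ 19/121   8/ 23/121  12/ 20/126  19/ 23/120   6/ 21/120  17/ 19/118  13/ 18/126  13/ 19/122  19/ 17/120   7/ 19/120   9/ 21/122  12/ 18/141   8/ 20/141
280  13/ 25/122  13/ 15/120  15/ 17/120  11/ 24/115  15/ 21/124  15/ 21/121  15/ 26/119  12/ 20/125  18/ 25/123  10/ 19/121   9/ 15/119   8/ 22/125  14/ 24/136  10/ 16/145
282  13/ 15/118  17/ 19/121   3/ 19/121   8/ 17/120  15/ 21/122  15/ 21/123  12/ 21/123  15/ 22/117  18/ 21/123 
[... 1767 characters left out ...]
  15/ 21/121
304  15/ 94/106  13/ 88/ 81 140/ 10/ 76 135/  7/ 78  13/106/ 91  15/ 88/107  15/ 22/142  12/ 24/137   8/ 17/123  18/ 27/113  14/ 23/121  13/ 25/123  15/ 21/122  12/ 22/118
306  14/ 97/116  13/ 92/108  13/102/118  13/106/113  15/108/120   8/ 21/ 97  18/ 19/136  14/ 20/140  12/ 22/116  17/ 20/115  14/ 23/124  16/ 24/119  18/ 24/125  16/ 24/141
308  15/ 23/136  14/ 99/113  12/ 99/106  15/111/113  13/ 74/104  15/ 22/138  19/ 21/133  13/ 22/138  14/ 21/132  11/ 18/116  13/ 27/114   8/ 23/123  10/ 23/136  16/ 24/139
310  12/ 24/138  16/ 21/133  13/ 91/120  15/ 70/127  12/ 18/143  18/ 18/140  15/ 22/139  14/ 21/136  14/ 24/136  14/ 23/144   8/ 23/136  18/ 21/143  18/ 22/139  11/ 21/136
```

```bash
python3 -c "
from cell import hand_in
print(hand_in())"
```

```text
the job is handed in; nothing more can be done
None
```

The job is handed in at about 58 s of the 210 s, with the arm clear and touching nothing. As far as I could check, every part is done and nothing failed.

- **Inserts:** all three are in sockets of their own, pressed home with the pusher. At about 20 N the tool height matched the home height to about 0.3 mm.
- **Pusher:** it stands upright on its coaster; I checked this in a picture after setting it down. A last look at pixel values also shows it there, with its shadow slightly changed, probably because the handle is turned.
- **Crank flick:** done with the empty closed hand after that. The carrier ran on by itself through six frames, the inserts stayed home, and it is now at rest.
- **Plates:** both plates from the drainer stand in the two outer rack slots, pressed to the floor (24 N and 13 N) before release. The top view puts them about 0.2 mm and 0.6 mm off centre along the slot.
- **Other things on the table:** comparing the first and last images shows changes only at the shredder, the inserts' starting spots, the drainer, the rack, the pusher and the arm, with its shadows.

**Limits of the last checks:** I reached the picture-viewing limit partway through the second plate, so every check after that used measured pixel values, forces and tool positions. I did not measure the inserts again after the flick frames. The plates' centring is only as good as the camera calibration, about 2 mm.

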